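# Open a training jaw, drive out its worn teeth and close it again

### The arm

A 6-joint arm with a two-finger parallel gripper is mounted at the origin on the work surface. World frame = base frame: x ahead of the robot, y to its left, z up, the work surface at z = 0. Lengths are in m, angles in rad, forces in N, time in s.
With the tool pointing down it reaches from about 0.4 to 0.825 m from the base axis. Payload 7 kg.
Tool frame: the origin (TCP) lies at the very end of the fingers, on their centre line; the grasp point (between the pads) lies 19 mm behind it (tcp_to_grasp is the distance from the TCP to the grasp point, in m); x points along the fingers, z is the direction in which the jaws open and shut, and the axes are right-handed (so a half turn about x gives the same grasp; the last joint's range is limited). The gripper opens to 88 mm and grips with 3 to 60 N. Pads are 19 mm wide; open, the fingers measure 130 mm over their backs; the gripper's body (78 mm by 193 mm) begins 47 mm behind the grasp point.
Start: joints at [1.63, 0.359, 0.012, 0, -1.224, -0.288], TCP at [0.153, 0.657, 0.227] pointing down, gripper open.
Joint ranges: [-3.07, 3.07], [-1.43, 2.12], [-1.02, 1.25], [-3.03, 1.67], [-3.05, -0], [-3.03, 3.03]. Speed limits (rad/s): [2.39, 2.39, 3.01, 3.14, 3.14, 3.14].

### API

Orientations are given as [roll, pitch, yaw] about the fixed x, y, z axes, in that order (R = Rz(yaw) Ry(pitch) Rx(roll)).
In Python, from station import get_state, grab_frame, job_done, tcp_to_grasp gives the robot as it stands. The module is installed in compiled form; this text tells all that it offers.
- The arm moves only by the shell command python3 -m crank 'ROWS' [FORCE]. ROWS is JSON, a list of rows, each a list of 7 numbers: the shift along the tool's x, y, z in m, then the turn, a rotation vector about the tool's x, y, z in rad, then the opening, from 0 (shut) to 1 (fully open). In form: [[x, y, z, wx, wy, wz, fingers], ...]. A call has 1 to 10 rows; each row is the pose to reach, as a shift and turn from the pose commanded when the call began, along the tool's axes at that moment; what a row does not reach only later rows make up. A row lasts 1/8 s, in which the tool goes at most 62.5 mm and 10.7 degrees, less where a joint would pass 70% of its speed; a pose out of reach is approached as far as the arm can. A call with a gripper value outside its range is refused whole. The fingers move at their own pace and stop on an object; FORCE is the grip in N (left out, the last holds). Time passes only in rows, so rows that repeat a pose let the fingers close. It gives the time, the measured TCP pose, the force and the opening at its end, in the units of the state.
- get_state(): the state, without advancing time (a new reading comes with each control period).
- grab_frame(name): name is "scene" or "top" or "wrist"; returns a dict with "pixels" (384x512x3 uint8, red, green, blue), "vfov" (degrees; the focal length in pixels is half the picture's height over the tangent of half this angle, whatever the lens; pixels are square), "cx", "cy" (the principal point, pixels), "extrinsics" (4x4, takes a point from world to camera coordinates). Camera axes: x right, y up, looking along -z (the intrinsics and any distortion apply to the point x, -y, -z); pixel columns grow to the right and rows downward; lengths in m; the calibration is good to about 2 mm. The wrist camera is an equidistant fisheye: a pixel r from the principal point sees the ray r / f radians off the axis. A picture is of the moment at which its call begins. There is no depth.
- job_done(): hands the job in, once; it reports no verdict.
The state is a dict: "t": time; "q": joint angles; "qd": joint speeds; "joint_efforts": joint torques, N m; "eef_pos": TCP position; "ee_rot": TCP orientation; "force": force on the tool from outside, world axes, zero at the start; "moment": the same for the moment, N m; "width": finger opening in m.
Only numpy, scipy, OpenCV 4.12 (cv2) and the standard library are available. Lean on these libraries where they do the work, as an engineer would, in place of code of your own. Each camera call takes 0.05 s, during which the arm holds its last target.

### The job

Clear the worn practice teeth out of the clamped jaw: lift the hub plate and then the root-stop plate off its back and lay them aside, drive every tooth still in a socket out from the root side with the drift punch so that it drops into the tray beneath, then close the back again, the root-stop plate over the three studs and the hub plate on top of it, both fully home. Leave the punch standing in its block as it was, and leave the carton, the bur block and the phone alone.

Things in the scene. Friction and masses are not known exactly. Their poses are not given: they have to be found in the camera images.
- jaw: Fixed unit: training jaw clamped face down between two 30 x 10 mm aluminium columns (y = +-42.5 mm, up to z = 76 mm) that stand in a steel tray. Origin on the table under the jaw's centre, z up, +x to the jaw's front (incisors), +y to its left row. Jaw 80 (x) by 74 mm (y), from z = 60 mm (gum side, moulded teeth hanging 8 mm below) to z = 80 mm (flat back, facing up).
- jaw_back (a point): Centre of the jaw's back, which faces up at jaw z = 80 mm; axes as the jaw's. Five sockets 9 mm wide go straight down through the jaw at (x, y) = (25.5, 4.5), (10.8, 18.0), (10.8, -18.0), (-12.2, 26.0), (-12.2, -26.0) mm, hidden at the start by the two plates; a socket that still holds a tooth shows a steel root end about 1.5 mm below the back, an empty one is an open hole.
- stud0 (a point): Top of a steel stud on the jaw's back, 6 mm in diameter with a pointed top, standing 23 mm above the back (jaw z = 103 mm), at jaw (30, 29) mm.
- stud1 (a point): Top of a steel stud on the jaw's back, 6 mm in diameter with a pointed top, standing 23 mm above the back (jaw z = 103 mm), at jaw (30, -29) mm.
- stud2 (a point): Top of a steel stud on the jaw's back, 6 mm in diameter with a pointed top, standing 23 mm above the back (jaw z = 103 mm), at jaw (-30, 0) mm.
- tray (a point): Centre of the floor of the steel tray beneath the jaw (jaw z = 3 mm). The tray is 170 mm (jaw x) by 136 mm (jaw y) with a rim at z = 18 mm.
- tootha: Worn tooth (front incisor) in the socket at jaw (25.5, 4.5) mm; None if already taken out. Ivory crown 9 x 9 x 8 mm on a steel root pin 8 mm wide (narrower by the crown). Origin at the neck, +z along the root, root end at z = 18.5 mm; root up in the jaw. Stuck by a snap: 10 to 20 N straight down on the root frees it, it then drags at about 5 N and drops once pushed some 15 mm.
- toothb: Worn tooth (left premolar) in the socket at jaw (10.8, 18.0) mm; None if already taken out. Ivory crown 9 x 9 x 8 mm on a steel root pin 8 mm wide (narrower by the crown). Origin at the neck, +z along the root, root end at z = 18.5 mm; root up in the jaw. Stuck by a snap: 10 to 20 N straight down on the root frees it, it then drags at about 5 N and drops once pushed some 15 mm.
- toothc: Worn tooth (right premolar) in the socket at jaw (10.8, -18.0) mm; None if already taken out. Ivory crown 9 x 9 x 8 mm on a steel root pin 8 mm wide (narrower by the crown). Origin at the neck, +z along the root, root end at z = 18.5 mm; root up in the jaw. Stuck by a snap: 10 to 20 N straight down on the root frees it, it then drags at about 5 N and drops once pushed some 15 mm.
- toothd: Worn tooth (left molar) in the socket at jaw (-12.2, 26.0) mm; None if already taken out. Ivory crown 9 x 9 x 8 mm on a steel root pin 8 mm wide (narrower by the crown). Origin at the neck, +z along the root, root end at z = 18.5 mm; root up in the jaw. Stuck by a snap: 10 to 20 N straight down on the root frees it, it then drags at about 5 N and drops once pushed some 15 mm.
- toothe: Worn tooth (right molar) in the socket at jaw (-12.2, -26.0) mm; None if already taken out. Ivory crown 9 x 9 x 8 mm on a steel root pin 8 mm wide (narrower by the crown). Origin at the neck, +z along the root, root end at z = 18.5 mm; root up in the jaw. Stuck by a snap: 10 to 20 N straight down on the root frees it, it then drags at about 5 N and drops once pushed some 15 mm.
- punch: Drift punch of dark steel, 115 mm long, 80 g, at the start standing tip down in its block. Origin at the tip's centre, +z up along it. Shank 5 mm in diameter up to z = 32 mm, cone to z = 40 mm, then a round body 12 mm in diameter up to the top at z = 115 mm, with grip rings at z = 74 to 106 mm.
- punch_tip (a point): Centre of the punch's tip end (the punch's origin).
- holder: Punch block, dark wood, 56 x 56 x 64 mm tall, fixed. Origin at the centre of its underside. In its top centre a round hole 13.5 mm wide, its floor at z = 4 mm; the punch standing in it has its tip on that floor and its top at z = 119 mm.
- holder_hole (a point): Centre of the mouth of the punch block's hole, at block z = 64 mm.
- stop_plate: Root-stop plate: aluminium, 80 (x) by 74 (y) by 5 mm, 130 g, at the start on the jaw's back, under the hub plate. Upright solid tongue in its middle to hold it by, 20 (x) by 12 mm (y), z = 5 to 37 mm. Three 8.5 mm holes at (30, +-29), (-30, 0) mm fit the studs. Origin: centre of the underside. Seated, it lies on the jaw's back (origin at jaw z = 80 mm), x along the jaw's x.
- hub_plate: Hub plate: steel, 80 (x) by 74 (y) by 6 mm, 220 g, at the start on the stop plate. Hollow oblong hub in its middle to hold it by, 34 (x) by 28 mm (y) outside, z = 6 to 26 mm; its opening, 26 by 18 mm, goes right through and slips over the tongue. Stud holes as in the stop plate. Origin: centre of the underside. Seated, its origin is at jaw z = 85 mm, x along the jaw's x.
- carton: bystander: yellow carton, 85 x 110 x 75 mm tall, origin at the centre of its underside.
- bur_block: bystander: blue bur block with small burs, 35 x 75 x 43 mm tall, origin at the centre of its underside.
- phone: bystander: black phone, 75 x 155 x 8 mm, origin at the centre of its underside.

How it is judged:
By the outcome, as a careful person would: the job done as asked, in the order asked, and still so for the second after the job is handed in, with the robot touching nothing.
Of tootha, toothb, toothc, toothd, toothe only 2 to 5 are there at a start; the rules pass over those that are not, and their reading is None.
At some moment in a run one of stop_plate, hub_plate may be knocked a few centimetres aside while the robot is not near it.
It also fails if it takes over 210 s, if anything falls off the work surface, if the arm or the gripper's body presses on something with over 40 N, if the wrist force passes 120 N, or if a joint passes its speed limit or range.

## Working session

There is one attempt and no reset: what is moved stays moved. The work goes in short steps, Python scripts to look and compute and a shell command to move; the robot and the scene stay as the last step left them, time stands still between calls to the robot, and variables do not carry over. Pictures are saved under pics/ and viewed, and the job is handed in when it is done.

```bash
mkdir -p pics; ls; python3 - <<'E'
from station import *
import cv2
s=get_state(); print(s); print(tcp_to_grasp)
for n in ["scene","top","wrist"]:
    f=grab_frame(n); cv2.imwrite(f"pics/a_{n}.png",f["pixels"][:,:,::-1]); print(n,f["vfov"],f["cx"],f["cy"],f["extrinsics"].round(4).tolist(), [k for k in f])
E
```

```text
pics
{'t': 0.0, 'q': array([ 1.63010810e+00,  3.59373278e-01,  1.10631952e-02, -3.65455248e-04,
       -1.22409598e+00, -2.88111567e-01]), 'qd': array([-0.00062824, -0.00151769, -0.00034497,  0.00174074,  0.00089519,
       -0.00060446]), 'joint_efforts': array([-7.88643720e-04, -5.82728684e+01,  2.93062609e+01,  6.99710727e+00,
        6.99476586e-03, -1.60083887e-04]), 'eef_pos': array([0.15299834, 0.65692846, 0.22563062]), 'ee_rot': array([ 0.07787302,  1.56915032, -1.72184755]), 'force': array([-0.66154598,  0.53470317,  0.21372075]), 'moment': array([0.07129189, 0.02618433, 0.02448575]), 'width': 0.08779545356325962}
0.0188
scene 49.13559566147263 254.9390953428077 185.61917625460424 [[-0.8659, 0.5, 0.016, 0.5608], [-0.3115, -0.564, 0.7648, 0.0212], [0.3914, 0.6572, 0.6441, -1.0425], [0.0, 0.0, 0.0, 1.0]] ['pixels', 'vfov', 'cx', 'cy', 'extrinsics']
top 51.945126440059354 247.35337181829414 189.75532238309955 [[0.02, -0.9998, 0.0089, -0.152], [0.9974, 0.0205, 0.0685, -0.5383], [-0.0686, 0.0075, 0.9976, -1.1458], [0.0, 0.0, 0.0, 1.0]] ['pixels', 'vfov', 'cx', 'cy', 'extrinsics']
wrist 65.70646984690485 251.00464095599696 188.63436996405625 [[-0.2264, -0.974, 0.0016, 0.6737], [0.9391, -0.2187, -0.2651, 0.0316], [0.2585, -0.0585, 0.9642, -0.3894], [0.0, 0.0, 0.0, 1.0]] ['pixels', 'vfov', 'cx', 'cy', 'extrinsics']
```

View pics/a_scene.png

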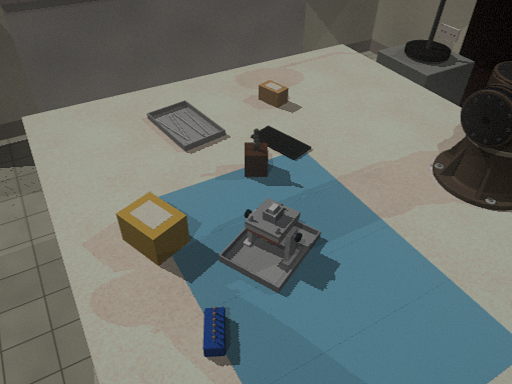

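View pics/a_top.png

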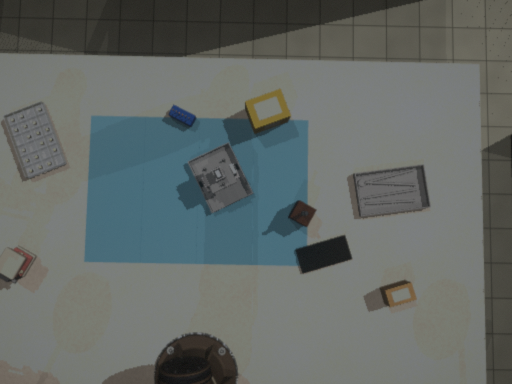

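View pics/a_wrist.png

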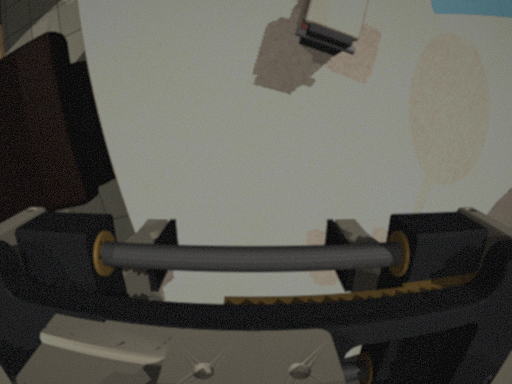

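```bash
cat > h.py <<'E'
import numpy as np, cv2
from station import *
from scipy.spatial.transform import Rotation as R
def cam(n):
    f=grab_frame(n); f["f"]=192/np.tan(np.radians(f["vfov"]/2)); f["n"]=n; return f
def ray(f,u,v):
    x=(u-f["cx"])/f["f"]; y=(v-f["cy"])/f["f"]
    if f["n"]=="wrist":
        r=np.hypot(x,y); d=np.array([x/r*np.sin(r),-y/r*np.sin(r),-np.cos(r)]) if r>1e-9 else np.array([0,0,-1.])
    else: d=np.array([x,-y,-1.])
    E=f["extrinsics"]; c=-E[:3,:3].T@E[:3,3]; return c,E[:3,:3].T@d
def onz(f,u,v,z):
    c,d=ray(f,u,v); return c+d*(z-c[2])/d[2]
def proj(f,p):
    E=f["extrinsics"]; q=E[:3,:3]@np.asarray(p)+E[:3,3]
    x,y,z=q[0],-q[1],-q[2]
    if f["n"]=="wrist":
        r=np.hypot(x,y); th=np.arctan2(r,z); k=th/max(r,1e-9)
    else: k=1/z
    return np.array([f["cx"]+f["f"]*x*k,f["cy"]+f["f"]*y*k])
def save(f,name,box=None,s=1):
    im=f["pixels"][:,:,::-1]
    if box: im=im[box[1]:box[3],box[0]:box[2]]
    cv2.imwrite("pics/"+name,cv2.resize(im,None,fx=s,fy=s,interpolation=cv2.INTER_CUBIC))
def Rt(): return R.from_euler("xyz",get_state()["ee_rot"]).as_matrix()
E
python3 - <<'E'
from h import *
f=cam("top"); save(f,"b_top.png",(170,80,340,280),3)
print(onz(f,219,178,.11), onz(f,300,212,.06))
g=cam("scene"); save(g,"b_scene.png",(200,120,340,300),3.3)
E
```

```text
[ 0.56558588 -0.0624129   0.11      ] [ 0.47815928 -0.29173438  0.06      ]
```

View pics/b_top.png

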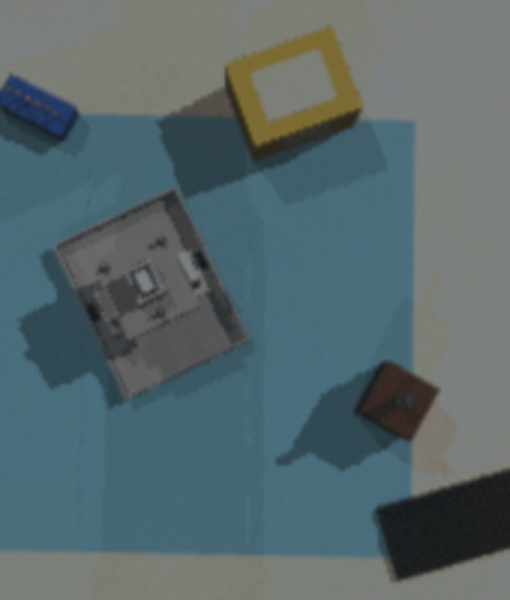

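View pics/b_scene.png

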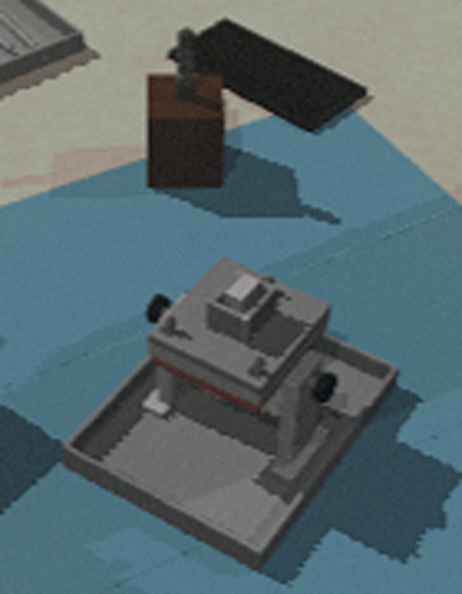

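```bash
cat >> h.py <<'E'
def camtool():
    f=cam("wrist"); s=get_state(); T=Rt(); E=f["extrinsics"]; c=-E[:3,:3].T@E[:3,3]
    return T.T@(c-s["eef_pos"]), T.T@(E[:3,:3].T@np.array([0,0,-1.]))
def wpoint(p,yaw,half=0):
    """tool-down target: jaw opening axis (tool z) at world angle yaw; returns row (shift, rotvec) from current measured pose"""
    s=get_state(); T=Rt()
    z=np.array([np.cos(yaw),np.sin(yaw),0]); 
    best=None
    for sg in (1,-1):
        x=np.array([0,0,-1.]); zz=sg*z; y=np.cross(zz,x); G=np.stack([x,y,zz],1)
        rv=R.from_matrix(T.T@G).as_rotvec()
        if best is None or np.linalg.norm(rv)<np.linalg.norm(best)-1e-9: best=rv
        if half: print("alt",rv.round(4))
    sh=T.T@(np.asarray(p)-s["eef_pos"])
    print("shift",sh.round(4),"rv",best.round(4),"deg",np.degrees(np.linalg.norm(best)).round(1))
    return sh,best
E
python3 - <<'E'
from h import *
print(camtool()); print(Rt().round(3))
f=cam("top")
q=lambda u,v,z:onz(f,170+u/3,80+v/3,z)
for u,v,z in [(103,269,.103),(160,243,.103),(157,315,.103),(146,280,.117),(404,400,.119),(398,399,.064)]: print(q(u,v,z).round(4))
E
```

```text
(array([-0.15694572,  0.07242138,  0.0005164 ]), array([ 9.64193347e-01, -2.65199922e-01,  4.37292632e-04]))
[[-0.     0.974 -0.227]
 [-0.001 -0.227 -0.974]
 [-1.     0.     0.001]]
[ 0.5884 -0.0211  0.103 ]
[ 0.6135 -0.0727  0.103 ]
[ 0.5472 -0.0716  0.103 ]
[ 0.5776 -0.0617  0.117 ]
[ 0.4739 -0.296   0.119 ]
[ 0.4754 -0.2988  0.064 ]
```

```bash
python3 - <<'E'
from h import *
wpoint((0.574,-0.059,0.25),np.radians(-65.3))
E
```

```text
shift [-0.0234  0.5724  0.6022] rv [-6.599e-01  4.000e-04  1.000e-04] deg 37.8
```

```bash
python3 -m crank '[[-0.0234,0.572,0.602,-0.66,0,0,1],[-0.0234,0.572,0.602,-0.66,0,0,1],[-0.0234,0.572,0.602,-0.66,0,0,1],[-0.0234,0.572,0.602,-0.66,0,0,1],[-0.0234,0.572,0.602,-0.66,0,0,1],[-0.0234,0.572,0.602,-0.66,0,0,1],[-0.0234,0.572,0.602,-0.66,0,0,1],[-0.0234,0.572,0.602,-0.66,0,0,1],[-0.0234,0.572,0.602,-0.66,0,0,1],[-0.0234,0.572,0.602,-0.66,0,0,1]]'; python3 - <<'E'
from h import *
wpoint((0.574,-0.059,0.25),np.radians(-65.3))
E
```

```text
t: 1.6
eef_pos: [0.4703, 0.1169, 0.2448]
ee_rot: [1.754, 1.569, 0.614]
force: [-0.4, 2.0, 0.3]
width: 0.0875
shift [-0.0052  0.0206  0.2031] rv [ 0.0005 -0.0003 -0.0014] deg 0.1
```

```bash
python3 -m crank '[[-0.005,0.0206,0.203,0,0,0,1],[-0.005,0.0206,0.203,0,0,0,1],[-0.005,0.0206,0.203,0,0,0,1],[-0.005,0.0206,0.203,0,0,0,1],[-0.005,0.0206,0.203,0,0,0,1],[-0.005,0.0206,0.203,0,0,0,1]]'; python3 - <<'E'
from h import *
f=cam("wrist"); save(f,"c_wrist.png",None,1.5); s=get_state();print(s["q"])
for n,p in dict(s0=(.5884,-.0211,.103),s1=(.6135,-.0727,.103),s2=(.5472,-.0716,.103),c=(.574,-.059,.117)).items(): print(n,proj(f,p)*1.5)
E
```

```text
t: 2.35
eef_pos: [0.5726, -0.0563, 0.2492]
ee_rot: [2.933, 1.571, 1.794]
force: [-0.0, -0.1, -0.3]
width: 0.0882
[ 2.42165743e-01  1.81147995e-01 -1.78290090e-01 -2.32160231e-04
 -1.21100383e+00  1.76113586e+00]
s0 [338.01555926 225.88609149]
s1 [421.56668559 224.25663678]
s2 [379.52931136 307.08397733]
c [379.42308741 271.65648211]
```

View pics/c_wrist.png

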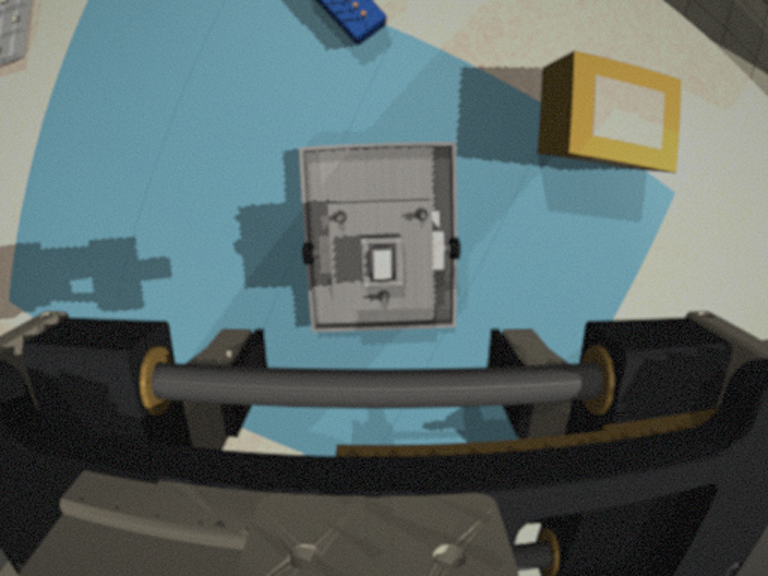

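```bash
python3 - <<'E'
from h import *
f=cam("wrist"); save(f,"d_wrist.png",(190,85,320,230),4.5); np.save("d.npy",f["pixels"])
f=cam("top"); save(f,"d_top.png",(180,130,260,220),8)
E
```

```text
(no output)
```

View pics/d_wrist.png

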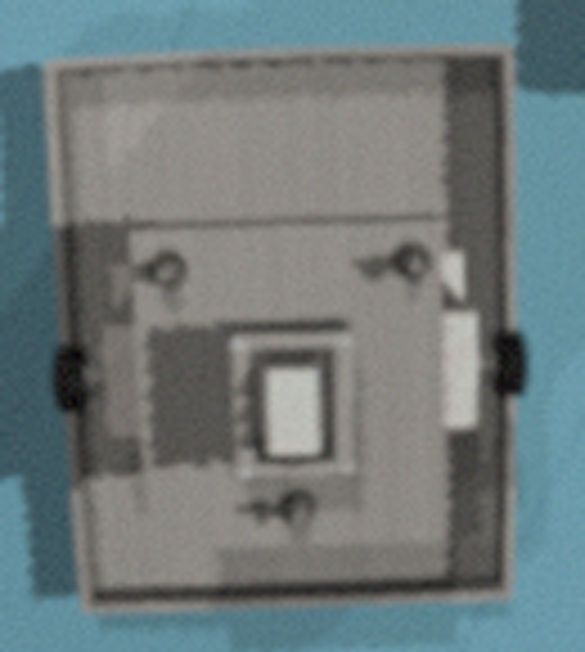

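View pics/d_top.png

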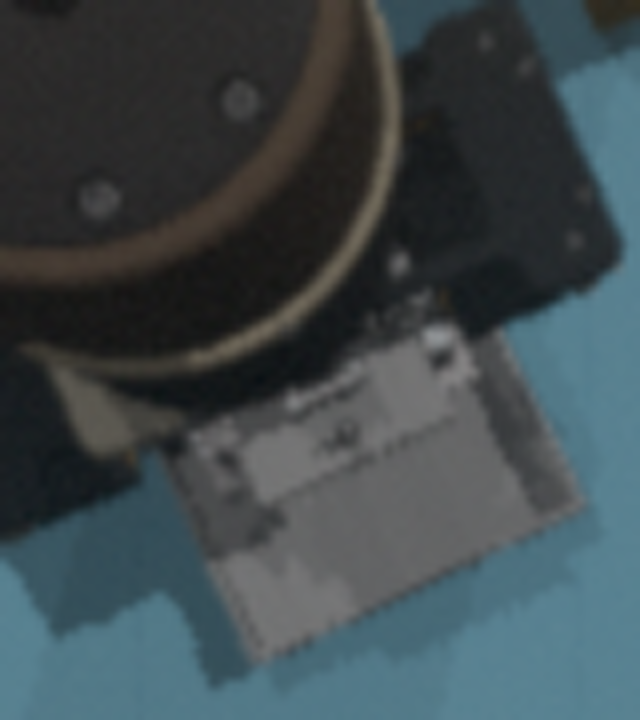

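```bash
python3 - <<'E'
from h import *
f=cam("wrist")
P={}
for n,u,v,z in [("s0",170,271,.103),("s1",411,263,.103),("s2",297,509,.103),("tongue",295,411,.117),("hub",293,405,.111),("pl_tl",131,222,.091),("pl_tr",447,217,.091),("tr_tl",45,62,.018),("tr_tr",515,48,.018),("tr_bl",88,610,.018),("tr_br",512,596,.018)]:
    P[n]=onz(f,190+u/4.5-.4,85+v/4.5-.4,z); print(n,P[n].round(4))
m=(P["s0"]+P["s1"])/2; print("c",(m+P["s2"])/2,np.degrees(np.arctan2(*(m-P["s2"])[[1,0]])), np.linalg.norm(m-P["s2"]),np.linalg.norm(P["s0"]-P["s1"]))
d=P["s0"]-P["s1"];print(np.degrees(np.arctan2(d[1],d[0]))-90)
print("tray",sum(P[k] for k in P if k[:2]=="tr")/4)
wpoint((P["tongue"][0],P["tongue"][1],.1),np.radians(-66))
E
```

```text
s0 [ 0.5949 -0.0202  0.103 ]
s1 [ 0.6197 -0.0693  0.103 ]
s2 [ 0.5557 -0.0705  0.103 ]
tongue [ 0.5799 -0.0584  0.117 ]
hub [ 0.5798 -0.0581  0.111 ]
pl_tl [ 0.6001 -0.0067  0.091 ]
pl_tr [ 0.6326 -0.0739  0.091 ]
tr_tl [0.624  0.0402 0.018 ]
tr_tr [ 0.6848 -0.0813  0.018 ]
tr_bl [ 0.4749 -0.0374  0.018 ]
tr_br [ 0.5349 -0.1561  0.018 ]
c [ 0.58150213 -0.05760828  0.103     ] 26.495723303310136 0.05770011651751499 0.055052444715942055
26.820439431712273
tray [ 0.57965057 -0.05865064  0.018     ]
shift [0.1496 0.0053 0.0052] rv [ 0.0141  0.0001 -0.0007] deg 0.8
```

```bash
python3 - <<'E'
from h import *
wpoint((.580,-.058,.093),np.radians(-63.4))
E
```

```text
shift [0.1566 0.0056 0.0048] rv [-0.0313  0.0001 -0.0007] deg 1.8
```

```bash
python3 -m crank '[[0.06,0.0056,0.0048,-0.031,0,-0.001,0.7],[0.11,0.0056,0.0048,-0.031,0,-0.001,0.7],[0.11,0.0056,0.0048,-0.031,0,-0.001,0.7],[0.11,0.0056,0.0048,-0.031,0,-0.001,0.7]]'; python3 - <<'E'
from h import *
wpoint((.580,-.058,.093),np.radians(-63.4))
f=cam("wrist"); save(f,"e_wrist.png",None,1.5)
E
```

```text
t: 3.05
eef_pos: [0.5814, -0.0588, 0.1413]
ee_rot: [0.607, 1.569, -0.5]
force: [0.0, 0.2, 0.6]
width: 0.0619
shift [ 0.0483 -0.001  -0.0014] rv [-0.0008  0.0014 -0.001 ] deg 0.1
```

View pics/e_wrist.png

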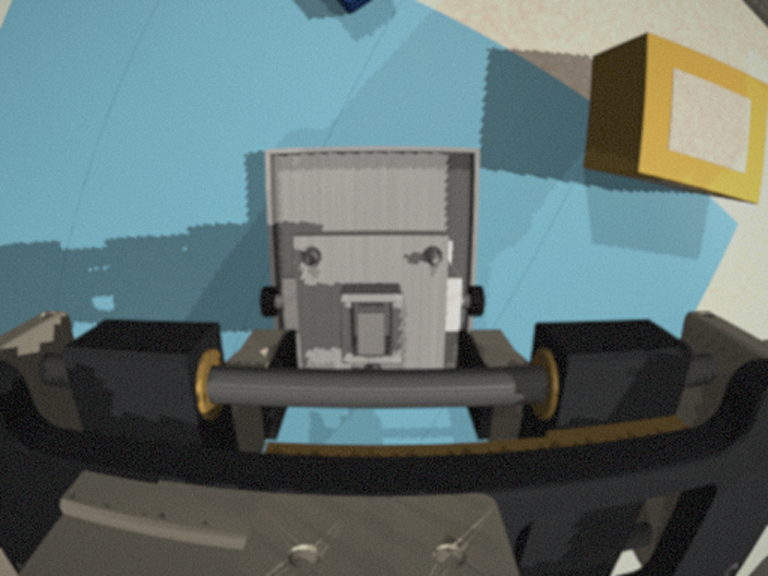

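```bash
python3 -m crank '[[0.048,0,-0.001,0,0.001,0,0.7],[0.048,0,-0.001,0,0.001,0,0.7],[0.048,0,-0.001,0,0.001,0,0.2],[0.048,0,-0.001,0,0.001,0,0.2],[0.048,0,-0.001,0,0.001,0,0.2],[0.048,0,-0.001,0,0.001,0,0.2],[0.048,0,-0.001,0,0.001,0,0.2]]' 40; python3 - <<'E'
from h import *
s=get_state();print(s["eef_pos"],s["force"],s["moment"],s["width"]);print(np.degrees(np.arctan2(Rt()[1,2],Rt()[0,2])))
E
```

```text
t: 3.98
eef_pos: [0.5797, -0.0582, 0.0914]
ee_rot: [-2.404, 1.569, 2.771]
force: [-1.7, 1.9, 3.4]
width: 0.0277
[ 0.57965428 -0.05818165  0.09143941] [-1.71915173  1.896965    3.40437396] [0.41008323 0.56471291 0.03115548] 0.027749744998261876
-63.506639402942255
```

```bash
python3 -m crank '[[-0.02,0,0,0,0,0,0.2],[-0.05,0,0,0,0,0,0.2],[-0.09,0,0,0,0,0,0.2],[-0.09,0,0,0,0,0,0.2],[-0.09,0,0,0,0,0,0.2]]' 40; python3 - <<'E'
from h import *
s=get_state();print(s["eef_pos"],s["force"],s["moment"],s["width"])
wpoint((.59,.185,.18),np.radians(-63.4))
E
```

```text
t: 4.6
eef_pos: [0.5791, -0.0583, 0.1802]
ee_rot: [-2.327, 1.568, 2.847]
force: [-0.6, -0.4, -3.3]
width: 0.0274
[ 0.5790604  -0.05827953  0.18023835] [-0.63885941 -0.38167916 -3.32161776] [-0.07541812  0.06531643 -0.03605021] 0.027352914923630994
shift [ 0.0004  0.1182 -0.2129] rv [-0.0025 -0.0019  0.002 ] deg 0.2
```

```bash
python3 -m crank '[[0,0.03,-0.053,-0.002,-0.002,0.002,0.2],[0,0.06,-0.107,-0.002,-0.002,0.002,0.2],[0,0.09,-0.16,-0.002,-0.002,0.002,0.2],[0.02,0.118,-0.213,-0.002,-0.002,0.002,0.2],[0.08,0.118,-0.213,-0.002,-0.002,0.002,0.2],[0.14,0.118,-0.213,-0.002,-0.002,0.002,0.2],[0.163,0.118,-0.213,-0.002,-0.002,0.002,0.2],[0.163,0.118,-0.213,-0.002,-0.002,0.002,0.2]]'; python3 - <<'E'
from h import *
s=get_state();print(s["eef_pos"],s["force"],s["moment"],s["width"])
E
```

```text
t: 5.6
eef_pos: [0.5878, 0.1835, 0.0146]
ee_rot: [-1.296, 1.564, -2.403]
force: [0.4, -0.5, -1.9]
width: 0.0279
[0.58778512 0.18350162 0.01455463] [ 0.43836565 -0.53742974 -1.87951162] [-0.06488542 -0.10618645 -0.02319105] 0.027900534339644376
```

```bash
python3 -m crank '[[0.005,0,0,0,0,0,0.2],[0.0072,0,0,0,0,0,0.2],[0.0072,0,0,0,0,0,0.2]]'; python3 - <<'E'
from h import *
s=get_state();print(s["eef_pos"],s["force"],s["moment"],s["width"],Rt().round(4))
E
```

```text
t: 5.98
eef_pos: [0.5906, 0.1852, 0.0119]
ee_rot: [1.252, 1.568, 0.145]
force: [-0.2, 0.7, -2.3]
width: 0.0281
[0.59058809 0.18518951 0.01191325] [-0.23419684  0.7130353  -2.25573148] [-0.07307773 -0.04861153  0.00100098] 0.02808958819075836 [[ 2.500e-03  8.942e-01  4.476e-01]
 [ 4.000e-04  4.476e-01 -8.942e-01]
 [-1.000e+00  2.400e-03  8.000e-04]]
```

```bash
python3 -m crank '[[0.003,0,0,0,0.002,0,0.2],[0.005,0,0,0,0.002,0,0.2],[0.005,0,0,0,0.002,0,0.2]]'; python3 - <<'E'
from h import *
s=get_state();print(s["eef_pos"],s["force"],s["moment"],s["width"])
E
```

```text
t: 6.35
eef_pos: [0.5904, 0.1851, 0.0065]
ee_rot: [2.165, 1.569, 1.059]
force: [-1.2, -0.1, 2.2]
width: 0.0277
[0.59037633 0.18507176 0.00647275] [-1.18763863 -0.12766989  2.22698488] [-0.16602044  0.43112991  0.00045531] 0.02766268124693086
```

```bash
python3 -m crank '[[0,0,0,0,0,0,0.6],[0,0,0,0,0,0,0.6],[0,0,0,0,0,0,0.6],[-0.05,0,0,0,0,0,0.6],[-0.11,0,0,0,0,0,0.6],[-0.17,0,0,0,0,0,0.6],[-0.2,-0.03,0.053,0,0,0,0.6],[-0.2,-0.06,0.107,0,0,0,0.6],[-0.2,-0.09,0.16,0,0,0,0.6],[-0.2,-0.119,0.213,0,0,0,0.6]]'; python3 - <<'E'
from h import *
s=get_state();print(s["eef_pos"],s["force"],s["moment"],s["width"])
f=cam("wrist"); save(f,"f_wrist.png",None,1.5)
wpoint((.5797,-.0582,.093),np.radians(-63.4))
E
```

```text
t: 7.6
eef_pos: [0.5786, -0.0604, 0.2059]
ee_rot: [2.207, 1.569, 1.101]
force: [1.2, 0.4, 0.2]
width: 0.0526
[ 0.57855706 -0.06041212  0.20588603] [1.17791743 0.42368599 0.20630926] [-0.05346374 -0.17496969  0.01005981] 0.05257984658088109
shift [ 0.1127  0.0057 -0.0061] rv [-0.0027 -0.0004  0.0008] deg 0.2
```

View pics/f_wrist.png

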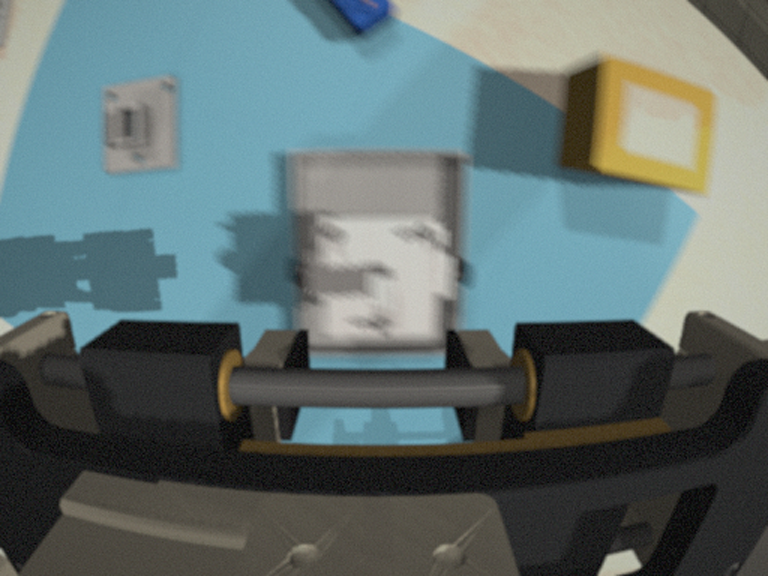

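```bash
python3 -m crank '[[0.05,0.003,-0.002,-0.002,0,0.001,0.6],[0.1,0.003,-0.002,-0.002,0,0.001,0.6],[0.1,0.003,-0.002,-0.002,0,0.001,0.6]]'; python3 - <<'E'
from h import *
s=get_state();print(s["eef_pos"],s["force"],s["moment"],s["width"])
wpoint((.5797,-.0582,.089),np.radians(-63.4))
E
```

```text
t: 8.02
eef_pos: [0.5779, -0.056, 0.1022]
ee_rot: [-2.108, 1.564, 3.07]
force: [-0.1, 0.0, 0.2]
width: 0.053
[ 0.57786459 -0.05597766  0.1022256 ] [-0.13646814  0.03913935  0.24983056] [-0.04118406 -0.05995512 -0.00301695] 0.05296355870300977
shift [0.0132 0.0007 0.0029] rv [ 0.001  -0.0034  0.0058] deg 0.4
```

```bash
python3 -m crank '[[0.013,0.001,0.002,0,0,0.002,0.6],[0.013,0.001,0.002,0,0,0.002,0.1],[0.013,0.001,0.002,0,0,0.002,0.05],[0.013,0.001,0.002,0,0,0.002,0.05],[0.013,0.001,0.002,0,0,0.002,0.05],[0.013,0.001,0.002,0,0,0.002,0.05],[0.013,0.001,0.002,0,0,0.002,0.05]]' 40; python3 - <<'E'
from h import *
for i in range(4):
    s=get_state();print(s["eef_pos"],s["force"],s["moment"],s["width"]); print(np.degrees(np.arctan2(Rt()[1,2],Rt()[0,2])),Rt()[2]); grab_frame("top")
E
```

```text
t: 8.9
eef_pos: [0.5829, -0.0565, 0.0931]
ee_rot: [1.768, 1.566, 0.664]
force: [-1.3, 1.2, 3.4]
width: 0.0117
[ 0.582902   -0.05647266  0.09308526] [-1.28099719  1.18292455  3.4348054 ] [ 0.35662998  0.48788516 -0.04037998] 0.011741826776077569
-63.279588116361786 [-9.99989974e-01  4.39095434e-03 -8.78635711e-04]
[ 0.58289776 -0.0564862   0.09307308] [-1.46831705  1.22247472  3.60430014] [ 0.32909312  0.52591629 -0.01356301] 0.011736206553048504
-63.28121525850414 [-9.99990096e-01  4.36263045e-03 -8.80051453e-04]
[ 0.58287655 -0.05650956  0.09307616] [-1.36241521  1.76087707  3.53070372] [ 0.33930513  0.52482812 -0.02955829] 0.011313825351354166
-63.281726030117234 [-9.99990245e-01  4.33177909e-03 -8.63183323e-04]
[ 0.58287033 -0.0564736   0.0930884 ] [-1.08625581  1.94801546  4.88154265] [ 0.45214202  0.58691875 -0.03315709] 0.011656503800315412
-63.277588754025494 [-9.99990181e-01  4.34299918e-03 -8.81561835e-04]
```

```bash
python3 -m crank '[[-0.01,0,0,0,0,0,0.05],[-0.03,0,0,0,0,0,0.05],[-0.09,0,0,0,0,0,0.05],[-0.09,0,0,0,0,0,0.05],[-0.09,0,0,0,0,0,0.05]]'; python3 - <<'E'
from h import *
s=get_state();print(s["eef_pos"],s["force"],s["moment"],s["width"])
wpoint((.486,.130,.18),np.radians(-63.4))
f=cam("wrist"); save(f,"g_wrist.png",None,1.5)
E
```

```text
t: 9.72
eef_pos: [0.5821, -0.0568, 0.1828]
ee_rot: [1.881, 1.566, 0.776]
force: [0.4, 0.1, -2.3]
width: 0.0116
[ 0.58212495 -0.05678455  0.18276861] [ 0.38577329  0.09649124 -2.28010626] [-0.07948315  0.00365067  0.00278325] 0.011595639214590682
shift [ 0.0031 -0.002  -0.2101] rv [ 0.0015 -0.0014 -0.0044] deg 0.3
```

View pics/g_wrist.png

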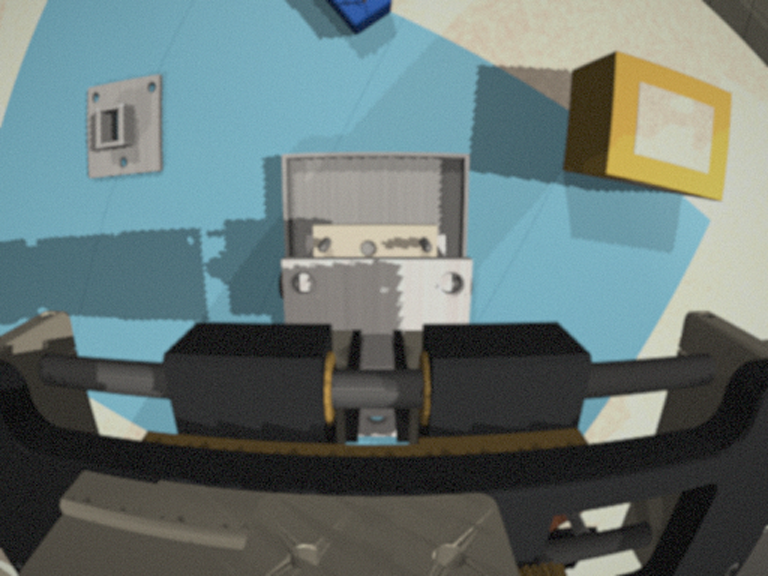

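```bash
python3 -m crank '[[0,0,-0.06,0,-0.001,-0.004,0.05],[0,-0.001,-0.12,0,-0.001,-0.004,0.05],[0.003,-0.002,-0.18,0,-0.001,-0.004,0.05],[0.03,-0.002,-0.21,0,-0.001,-0.004,0.05],[0.09,-0.002,-0.21,0,-0.001,-0.004,0.05],[0.14,-0.002,-0.21,0,-0.001,-0.004,0.05],[0.162,-0.002,-0.21,0,-0.001,-0.004,0.05],[0.162,-0.002,-0.21,0,-0.001,-0.004,0.05],[0.162,-0.002,-0.21,0,-0.001,-0.004,0.05]]'; python3 - <<'E'
from h import *
s=get_state();print(s["eef_pos"],s["force"],s["moment"],s["width"])
E
```

```text
t: 10.9
eef_pos: [0.4871, 0.1304, 0.0213]
ee_rot: [-0.248, 1.571, -1.352]
force: [-0.4, 0.4, -1.6]
width: 0.0115
[0.48706583 0.13038358 0.02129872] [-0.44810779  0.40292815 -1.62899779] [-0.00805262 -0.14660756  0.03928262] 0.01152126160210891
```

```bash
python3 -m crank '[[0.003,0,0,0,0,0,0.05],[0.006,0,0,0,0,0,0.05],[0.008,0,0,0,0,0,0.05],[0.009,0,0,0,0,0,0.05]]'; python3 - <<'E'
from h import *
s=get_state();print(s["eef_pos"],s["force"],s["moment"],s["width"])
E
```

```text
t: 11.4
eef_pos: [0.4869, 0.1303, 0.0129]
ee_rot: [1.142, 1.57, 0.038]
force: [-7.8, -1.1, 22.0]
width: 0.0116
[0.48691812 0.13033449 0.01293228] [-7.75485772 -1.14022368 22.02922059] [-0.1101396   2.7665278  -0.03426047] 0.011589188688024925
```

```bash
python3 -m crank '[[-0.0015,0,0,0,0,0,0.05],[-0.0015,0,0,0,0,0,0.5],[-0.0015,0,0,0,0,0,0.5],[-0.0015,0,0,0,0,0,0.5],[-0.0015,0,0,0,0,0,0.6],[-0.06,0,0,0,0,0,0.6],[-0.12,0,0,0,0,0,0.6],[-0.18,0,0,0,0,0,0.6],[-0.237,0,0.03,0,0,0,0.6],[-0.237,0,0.09,0,0,0,0.6]]';python3 -m crank '[[0,0,0.06,0,0,0,0.6],[0,0,0.12,0,0,0,0.6],[0,0,0.12,0,0,0,0.6],[0,0,0.12,0,0,0,0.6]]'; python3 - <<'E'
from h import *
s=get_state();print(s["eef_pos"],s["force"],s["moment"],s["width"])
f=cam("wrist"); save(f,"h_wrist.png",None,1.5);save(f,"h_crop.png",(190,85,320,230),4.5)
E
```

```text
t: 12.65
eef_pos: [0.5298, 0.051, 0.2546]
ee_rot: [1.455, 1.561, 0.355]
force: [0.7, -0.3, -0.7]
width: 0.0522
t: 13.15
eef_pos: [0.5809, -0.0576, 0.2485]
ee_rot: [-2.067, 1.57, 3.11]
force: [-0.4, -0.3, -0.4]
width: 0.0524
[ 0.58087168 -0.05758505  0.24845931] [-0.35104114 -0.27214536 -0.35887244] [-0.07732423 -0.02874658  0.03770059] 0.05242912113183478
```

View pics/h_wrist.png

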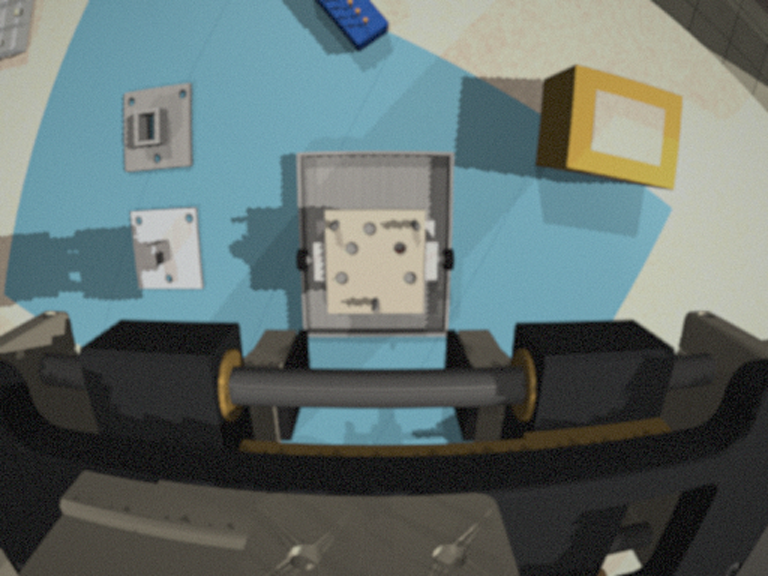

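View pics/h_crop.png

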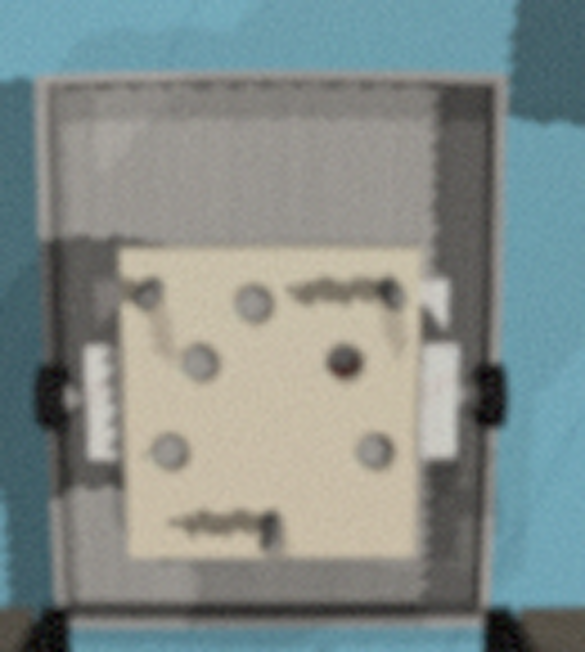

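```bash
cat > fit.py <<'E'
from h import *
def fit2(m,w):
    m=np.array(m);w=np.array(w)[:,:2]; mc=m.mean(0);wc=w.mean(0)
    H=(m-mc).T@(w-wc); a=np.arctan2(H[0,1]-H[1,0],H[0,0]+H[1,1])
    c,s=np.cos(a),np.sin(a); Q=np.array([[c,-s],[s,c]]); t=wc-Q@mc
    res=w-(m@Q.T+t); return t,a,Q,res
SOCK=dict(a=(25.5,4.5),b=(10.8,18),c=(10.8,-18),d=(-12.2,26),e=(-12.2,-26))
E
python3 - <<'E'
from fit import *
f=cam("wrist"); im=f["pixels"]
px=dict(a=(255,303,.0785),b=(200,363,.0785),c=(345,360,.079),d=(170,452,.0785),e=(375,452,.0785))
W=[];M=[]
for k,(u,v,z) in px.items(): W.append(onz(f,190+u/4.5-.4,85+v/4.5-.4,z)); M.append(np.array(SOCK[k])/1000)
t,a,Q,res=fit2(M,W); print(t,np.degrees(a),(res*1000).round(2))
for u,v in [(121,248),(419,250),(416,557),(128,557)]: print(onz(f,190+u/4.5-.4,85+v/4.5-.4,.08))
wpoint((.475,-.24,.25),np.radians(-63.4))
E
```

```text
[ 0.57945715 -0.05774688] 26.936604183624826 [[ 0.21 -0.17]
 [-0.22 -0.04]
 [ 0.47  0.21]
 [-0.14  0.01]
 [-0.32 -0.01]]
[ 0.59817608 -0.00676576  0.08      ]
[ 0.63051862 -0.07212871  0.08      ]
[ 0.56034631 -0.10884491  0.08      ]
[ 0.52680564 -0.04232929  0.08      ]
shift [-0.0011 -0.1771  0.1162] rv [ 0.0029 -0.0002  0.    ] deg 0.2
```

```bash
python3 -m crank '[[0,-0.05,0.035,0,0,0,0.6],[0,-0.1,0.07,0,0,0,0.6],[0,-0.15,0.105,0,0,0,0.6],[0,-0.2,0.168,0,0,0,0.6],[0,-0.2,0.168,0,0,0,0.6],[0,-0.2,0.168,0,0,0,0.6],[0,-0.2,0.168,0,0,0,0.6]]'; python3 - <<'E'
from h import *
s=get_state();print(s["eef_pos"],s["force"],s["width"],s["q"])
f=cam("wrist"); save(f,"i_wrist.png",None,1.5);print(proj(f,(.477,-.296,.119)))
E
```

```text
t: 14.12
eef_pos: [0.4785, -0.2959, 0.249]
ee_rot: [1.652, 1.57, 0.549]
force: [-0.4, 1.3, -0.2]
width: 0.0524
[ 0.47849406 -0.29594907  0.2490388 ] [-0.3739871   1.27783082 -0.2334661 ] 0.05242528575097448 [-2.06188100e-01  1.60023880e-01 -2.05231689e-01 -2.31662848e-04
 -1.20531086e+00  2.24471428e+00]
[249.23557415 183.09357733]
```

View pics/i_wrist.png

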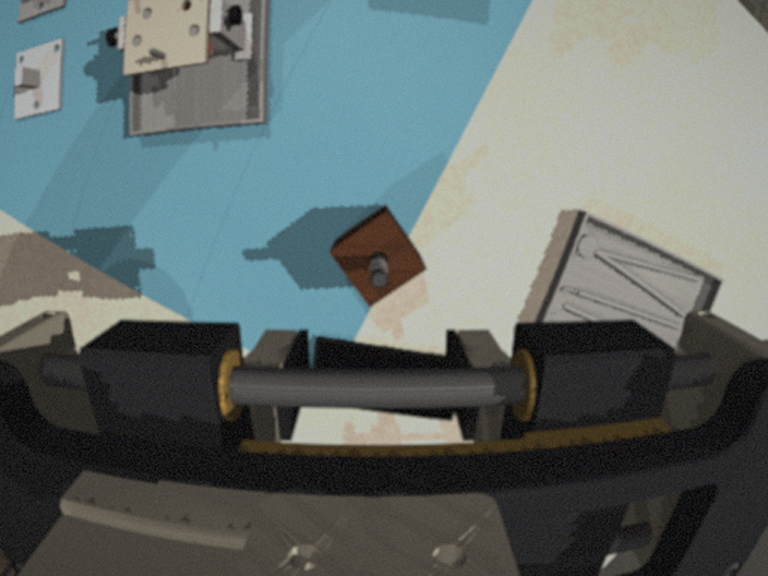

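```bash
python3 - <<'E'
from h import *
f=cam("wrist"); save(f,"j_wrist.png",(210,130,300,220),8)
E
```

```text
(no output)
```

View pics/j_wrist.png

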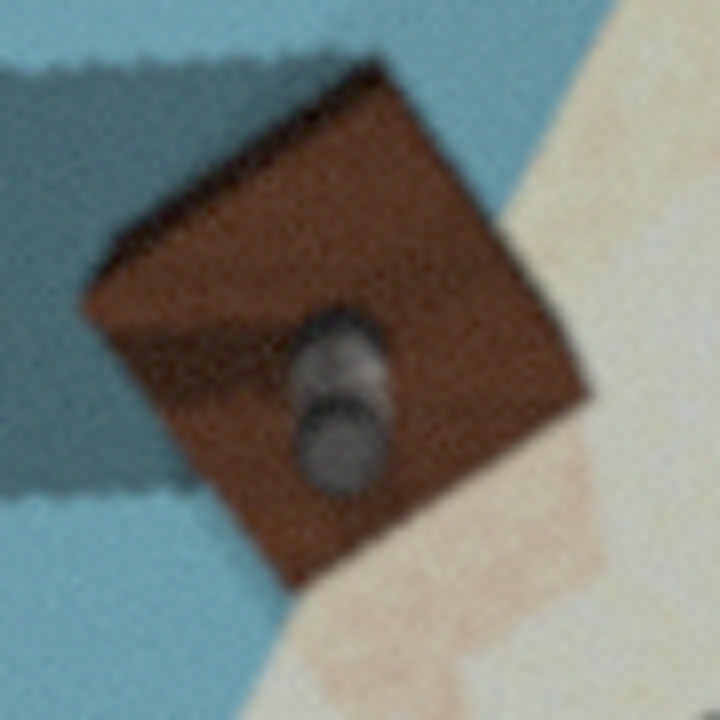

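```bash
python3 - <<'E'
from h import *
f=cam("wrist")
q=lambda u,v,z:onz(f,210+u/8-.45,130+v/8-.45,z)
print("top",q(342,449,.119))
C=[q(*c,.064) for c in [(380,82),(590,398),(292,590),(82,302)]]; print(np.array(C).round(4),np.mean(C,0), (C[0]+C[2])/2,(C[1]+C[3])/2)
print([np.linalg.norm(C[i]-C[i-1]).round(4) for i in range(4)])
wpoint((q(342,449,.119)*[1,1,0])+[0,0,.08],np.radians(-63.2))
E
```

```text
top [ 0.4761103  -0.29989072  0.119     ]
[[ 0.5145 -0.2868  0.064 ]
 [ 0.4869 -0.336   0.064 ]
 [ 0.4402 -0.3099  0.064 ]
 [ 0.4659 -0.2624  0.064 ]] [ 0.47688053 -0.29878374  0.064     ] [ 0.47733487 -0.29835879  0.064     ] [ 0.47642619 -0.29920869  0.064     ]
[np.float64(0.0543), np.float64(0.0564), np.float64(0.0535), np.float64(0.054)]
shift [ 0.1691 -0.004   0.0023] rv [ 0.0004  0.0001 -0.0003] deg 0.0
```

```bash
python3 -m crank '[[0.06,-0.0035,0.002,0,0,0,0.6],[0.12,-0.0035,0.002,0,0,0,0.6],[0.165,-0.0035,0.002,0,0,0,0.6],[0.174,-0.0035,0.002,0,0,0,0.6],[0.174,-0.0035,0.002,0,0,0,0.6]]'; python3 - <<'E'
from h import *
s=get_state();print(s["eef_pos"],s["force"],s["width"],s["q"])
wpoint((.4763,-.2995,.075),np.radians(-63.2))
f=cam("scene"); save(f,"k_scene.png",(200,100,340,240),4)
E
```

```text
t: 14.9
eef_pos: [0.4766, -0.3005, 0.0757]
ee_rot: [-0.338, 1.57, -1.441]
force: [0.4, 0.7, 0.2]
width: 0.0528
[ 0.47661773 -0.30046708  0.07566808] [0.41136814 0.72901671 0.19072836] 0.05279373035161969 [-2.14818663e-01  3.21785926e-01 -4.27876997e-01  5.78940325e-04
 -8.20981604e-01  2.25257821e+00]
shift [ 0.0007  0.0002 -0.001 ] rv [-0.0004  0.0004  0.0001] deg 0.0
```

View pics/k_scene.png

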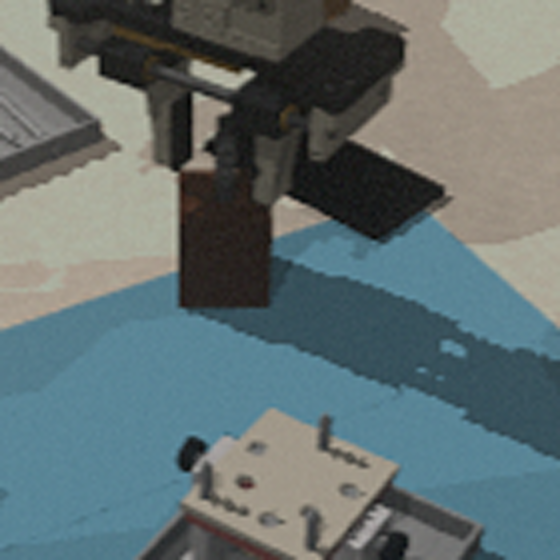

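```bash
python3 -m crank '[[0,0,-0.001,0,0,0,0.3],[0,0,-0.001,0,0,0,0.05],[0,0,-0.001,0,0,0,0.05],[0,0,-0.001,0,0,0,0.05],[0,0,-0.001,0,0,0,0.05],[0,0,-0.001,0,0,0,0.05],[0,0,-0.001,0,0,0,0.05]]' 55; python3 - <<'E'
from h import *
s=get_state();print(s["eef_pos"],s["force"],s["moment"],s["width"])
E
```

```text
t: 15.82
eef_pos: [0.4753, -0.2995, 0.075]
ee_rot: [-2.84, 1.57, 2.338]
force: [-0.4, 3.7, 3.9]
width: 0.0114
[ 0.47530683 -0.29952108  0.07497977] [-0.36300882  3.74466741  3.90689104] [1.21773793 0.29537051 0.03168049] 0.011387026438357086
```

```bash
python3 -m crank '[[-0.03,0,0,0,0,0,0.05],[-0.08,0,0,0,0,0,0.05],[-0.13,0,0,0,0,0,0.05],[-0.13,0,0,0,0,0,0.05],[-0.13,0,0,0,0,0,0.05]]'; python3 - <<'E'
from fit import *
s=get_state();print(s["eef_pos"],s["force"],s["moment"],s["width"])
f=cam("wrist"); save(f,"l_wrist.png",None,1.5)
f=cam("scene"); save(f,"l_scene.png",(180,60,340,240),4)
print(proj(cam("wrist"),s["eef_pos"]-[0,0,.071]))
a=np.radians(26.9);Q=np.array([[np.cos(a),-np.sin(a)],[np.sin(a),np.cos(a)]]);
for k in SOCK:
    p=np.array([.5795,-.0577])+Q@(np.array(SOCK[k])/1000); print(k,p, "TCPdelta", p-[.4763,-.2995])
E
```

```text
t: 16.45
eef_pos: [0.475, -0.2996, 0.2044]
ee_rot: [-3.116, 1.57, 2.062]
force: [-0.2, 0.4, -1.5]
width: 0.0107
[ 0.47497825 -0.29956428  0.2043569 ] [-0.22617122  0.40996324 -1.4608871 ] [-0.07821114  0.00810436 -0.05770314] 0.010702395282702505
[250.07855866 199.34178483]
a [ 0.60020488 -0.04214983] TCPdelta [0.12390488 0.25735017]
b [ 0.58098759 -0.03676135] TCPdelta [0.10468759 0.26273865]
c [ 0.59727524 -0.06886606] TCPdelta [0.12097524 0.23063394]
d [ 0.55685677 -0.04003297] TCPdelta [0.08055677 0.25946703]
e [ 0.58038337 -0.08640644] TCPdelta [0.10408337 0.21309356]
```

View pics/l_wrist.png

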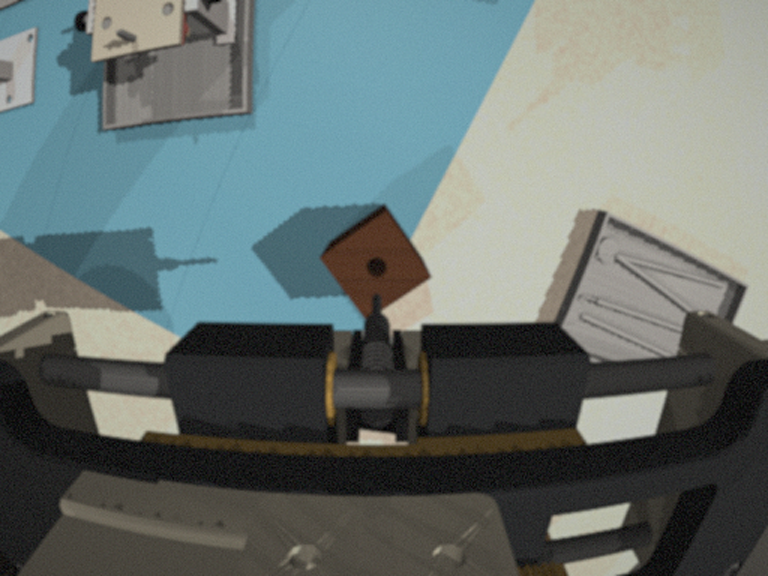

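View pics/l_scene.png

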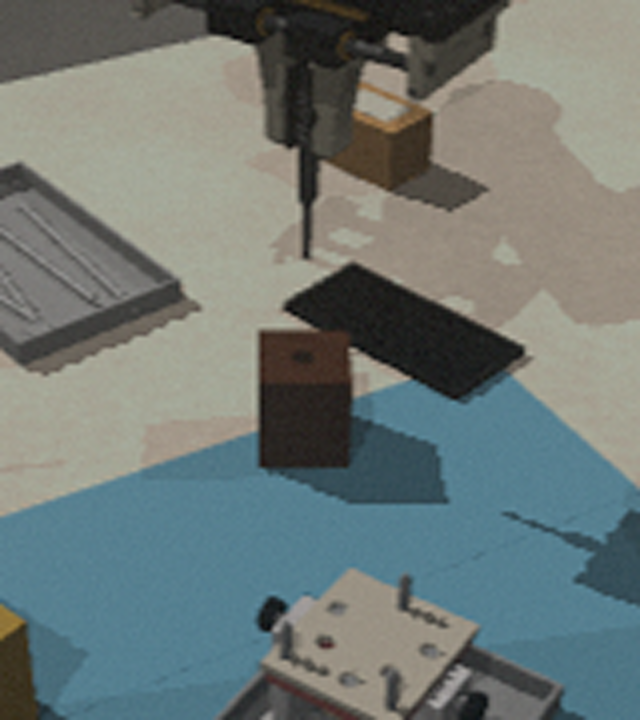

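```bash
python3 - <<'E'
from h import *
f=cam("wrist"); save(f,"m_wrist.png",(205,130,295,240),6.5)
E
```

```text
(no output)
```

View pics/m_wrist.png

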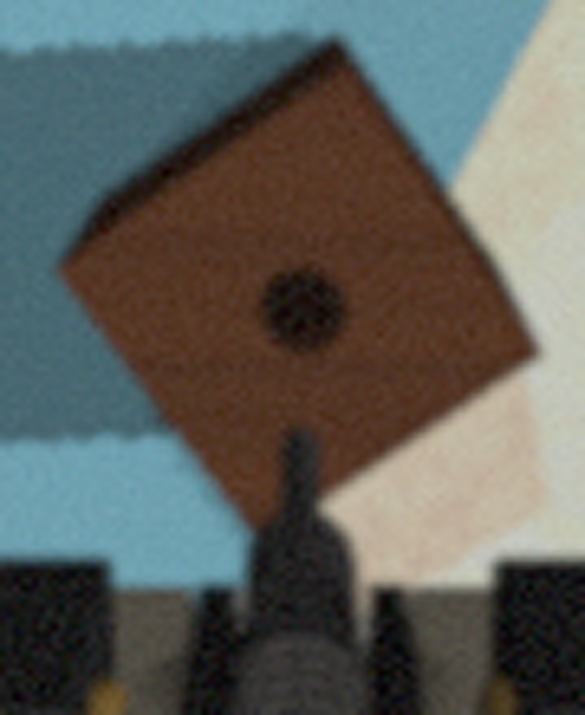

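```bash
python3 - <<'E'
from h import *
f=cam("wrist"); s=get_state()
tip=onz(f,205+298/6.5-.4,130+443/6.5-.4,s["eef_pos"][2]-.071); hole=onz(f,205+302/6.5-.4,130+309/6.5-.4,.064)
print(s["eef_pos"],tip,hole); T=Rt(); print("tip in tool",T.T@(tip-s["eef_pos"]))
E
```

```text
[ 0.47488619 -0.29960042  0.20374668] [ 0.47629282 -0.29942183  0.13274668] [ 0.47714423 -0.29942615  0.064     ]
tip in tool [0.07099701 0.00145175 0.00057234]
```

```bash
cat >> h.py <<'E'
TIP=np.array([.071,.0014,.0006])
def tipto(p,yaw=np.radians(-63.1)):
    z=np.array([np.cos(yaw),np.sin(yaw),0]);x=np.array([0,0,-1.]);y=np.cross(z,x)
    return wpoint(np.asarray(p)-np.stack([x,y,z],1)@TIP,yaw)
E
python3 - <<'E'
from h import *
tipto((.6002,-.0421,.125))
E
```

```text
shift [ 0.0076  0.2263 -0.1743] rv [-0.0033 -0.0014  0.0016] deg 0.2
```

```bash
python3 -m crank '[[0,0.045,-0.035,0,0,0,0.05],[0,0.09,-0.07,0,0,0,0.05],[0,0.135,-0.105,0,0,0,0.05],[0,0.18,-0.14,0,0,0,0.05],[0,0.226,-0.174,-0.003,-0.001,0.002,0.05],[0.008,0.226,-0.174,-0.003,-0.001,0.002,0.05],[0.008,0.226,-0.174,-0.003,-0.001,0.002,0.05]]'; python3 - <<'E'
from h import *
tipto((.6002,-.0421,.09))
f=cam("wrist"); save(f,"n_wrist.png",(190,110,310,240),6)
E
```

```text
t: 17.58
eef_pos: [0.5982, -0.0425, 0.1954]
ee_rot: [-1.417, 1.57, -2.517]
force: [0.2, -0.2, -0.7]
width: 0.0109
shift [ 0.0344  0.0006 -0.0001] rv [0.0006 0.0001 0.0009] deg 0.1
```

View pics/n_wrist.png

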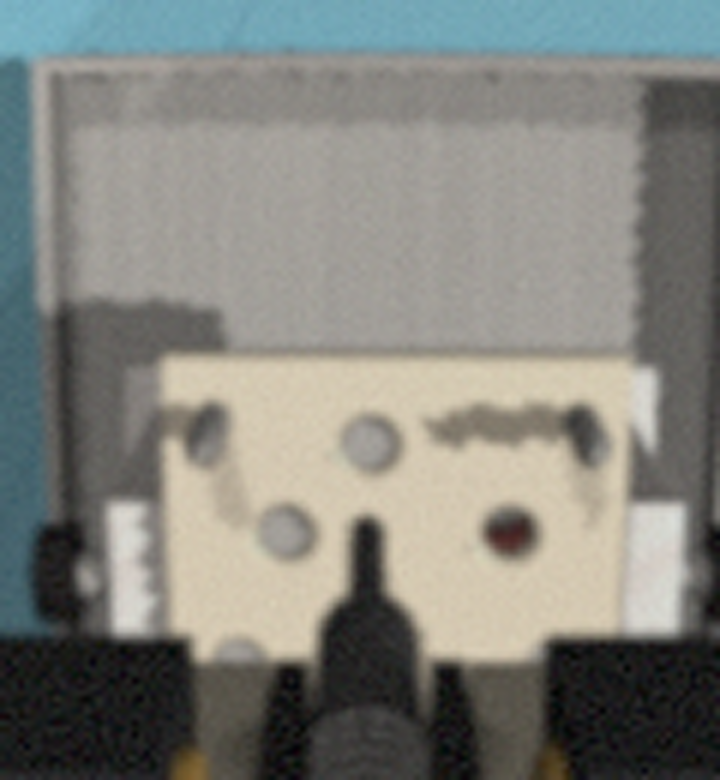

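```bash
python3 -m crank '[[0.02,0.0006,0,0,0,0,0.05],[0.036,0.0006,0,0,0,0,0.05],[0.036,0.0006,0,0,0,0,0.05]]'; python3 - <<'E'
from h import *
tipto((.6002,-.0421,.0785))
f=cam("wrist"); save(f,"o_wrist.png",(190,110,310,240),6)
E
```

```text
t: 18.0
eef_pos: [0.5985, -0.0434, 0.1596]
ee_rot: [-1.259, 1.57, -2.362]
force: [0.2, -0.5, -0.2]
width: 0.0111
shift [ 0.0101  0.0007 -0.001 ] rv [-0.0015  0.0002  0.0007] deg 0.1
```

View pics/o_wrist.png

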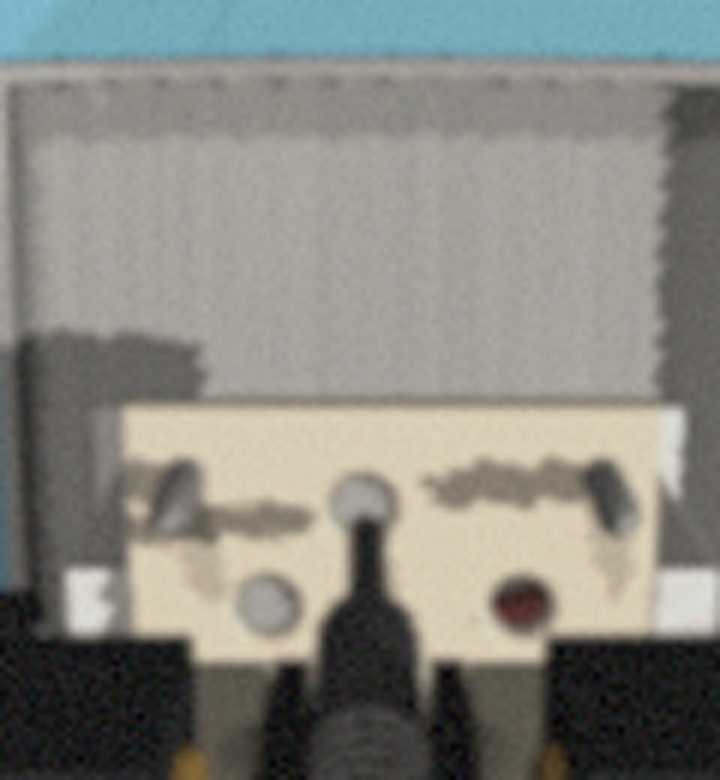

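```bash
python3 -m crank '[[0.008,0.0006,-0.001,0,0,0,0.05],[0.012,0.0006,-0.001,0,0,0,0.05],[0.016,0.0006,-0.001,0,0,0,0.05],[0.02,0.0006,-0.001,0,0,0,0.05]]' 60; python3 - <<'E'
from h import *
s=get_state();print(s["force"],s["moment"],s["width"])
tipto((.6002,-.0421,.060))
f=cam("wrist"); save(f,"p_wrist.png",(190,110,310,240),6)
E
```

```text
t: 18.55
eef_pos: [0.6001, -0.0412, 0.1411]
ee_rot: [1.086, 1.568, -0.015]
force: [0.5, -0.2, 1.6]
width: 0.0113
[ 0.53768995 -0.19620771  1.63441463] [-0.14566279 -0.05016466  0.01333286] 0.011263846662189742
shift [ 0.0101 -0.0017  0.0002] rv [-0.      0.0014 -0.0027] deg 0.2
```

View pics/p_wrist.png

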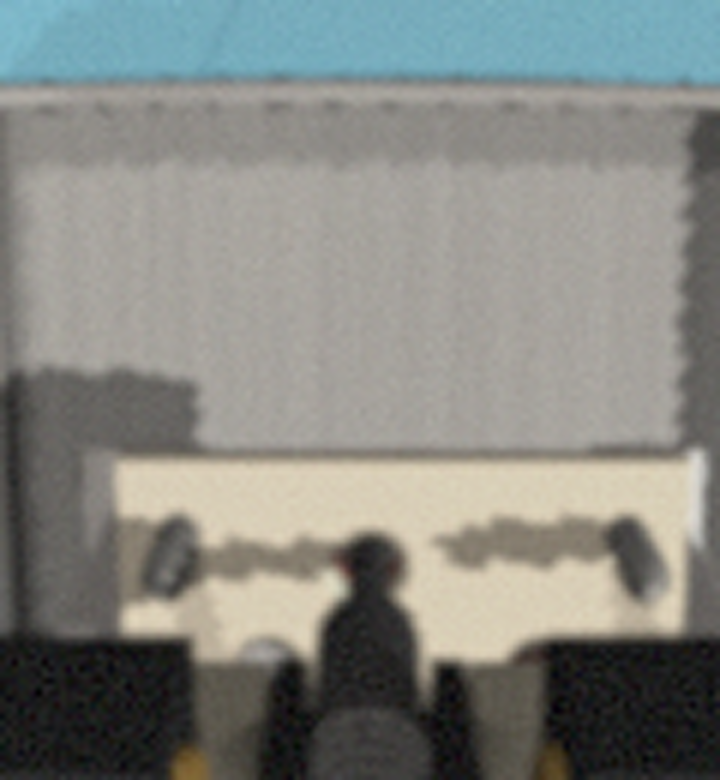

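```bash
python3 -m crank '[[0.004,0,0,0,0,0,0.05],[0.008,0,0,0,0,0,0.05],[0.011,0,0,0,0,0,0.05],[0.011,0,0,0,0,0,0.05]]' 60; python3 - <<'E'
from h import *
s=get_state();print(s["force"],s["moment"],s["width"])
E
```

```text
t: 19.1
eef_pos: [0.5994, -0.0413, 0.1293]
ee_rot: [1.036, 1.57, -0.066]
force: [0.0, -0.6, -0.2]
width: 0.0111
[ 0.02852801 -0.60652159 -0.23954384] [-0.0897697   0.24463208  0.02956095] 0.011090061761058877
```

```bash
python3 -m crank '[[-0.02,0,0,0,0,0,0.05],[-0.05,0,0,0,0,0,0.05],[-0.062,0,0,0,0,0,0.05],[-0.062,0,0,0,0,0,0.05]]' 60; python3 - <<'E'
from h import *
s=get_state();print(s["force"],s["moment"],s["width"])
tipto((.5810,-.0368,.09))
f=cam("wrist"); save(f,"q_wrist.png",(190,110,310,240),6)
f=cam("scene"); save(f,"q_scene.png",(200,180,340,300),4.5)
E
```

```text
t: 19.6
eef_pos: [0.6, -0.0411, 0.1924]
ee_rot: [1.263, 1.567, 0.161]
force: [-0.2, -0.0, -1.0]
width: 0.0112
[-0.2165019  -0.04262403 -1.03126387] [-0.10529586 -0.0390041  -0.0091319 ] 0.011176556699275267
shift [ 0.0314 -0.0166 -0.013 ] rv [-0.0003  0.0012 -0.0037] deg 0.2
```

View pics/q_wrist.png

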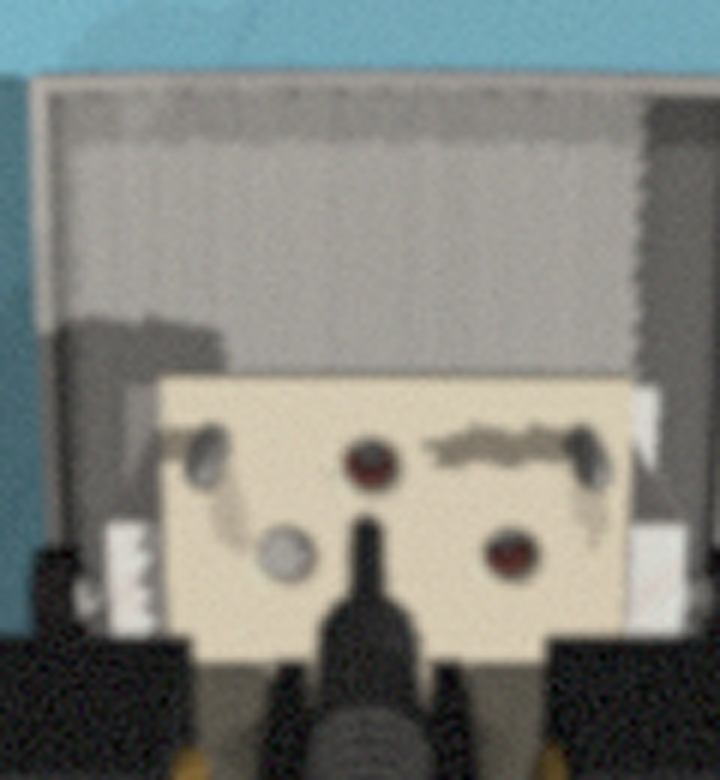

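View pics/q_scene.png

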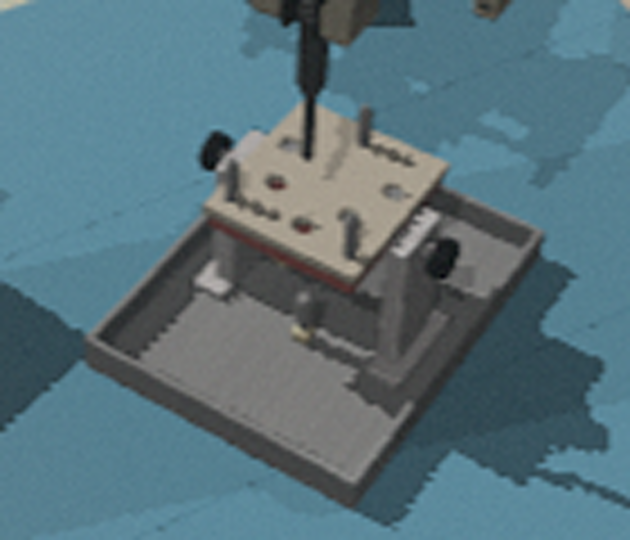

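```bash
python3 -m crank '[[0.01,-0.0163,-0.013,0,0.001,-0.003,0.05],[0.03,-0.0163,-0.013,0,0.001,-0.003,0.05],[0.03,-0.0163,-0.013,0,0.001,-0.003,0.05],[0.03,-0.0163,-0.013,0,0.001,-0.003,0.05]]' 60; python3 - <<'E'
from h import *
tipto((.5810,-.0368,.0785))
f=cam("wrist"); save(f,"r_wrist.png",(190,110,310,240),6)
tipto((.5810,-.0368,.0785))
E
```

```text
t: 20.2
eef_pos: [0.5795, -0.0371, 0.1618]
ee_rot: [-1.48, 1.569, -2.581]
force: [-0.3, -0.7, -0.7]
width: 0.0111
shift [ 0.0123  0.0001 -0.0002] rv [-0.0001  0.0001  0.0016] deg 0.1
shift [ 0.0127 -0.0002 -0.0003] rv [-0.0002  0.0003  0.0009] deg 0.1
```

View pics/r_wrist.png

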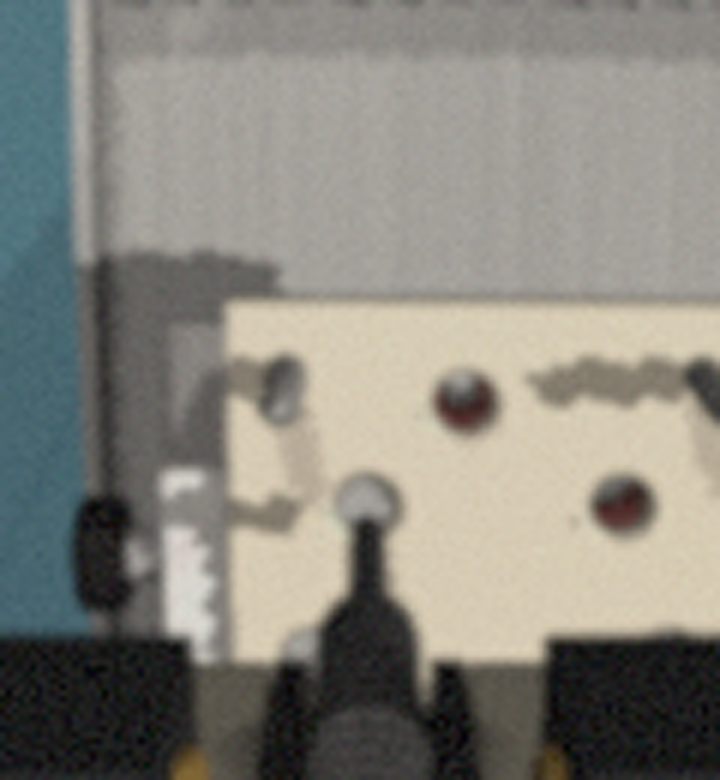

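```bash
python3 -m crank '[[0.01,0,0,0,0,0,0.05],[0.014,0,0,0,0,0,0.05],[0.018,0,0,0,0,0,0.05],[0.022,0,0,0,0,0,0.05],[0.026,0,0,0,0,0,0.05],[0.03,0,0,0,0,0,0.05],[0.033,0,0,0,0,0,0.05],[0.033,0,0,0,0,0,0.05]]' 60;  python3 -m crank '[[-0.02,0,0,0,0,0,0.05],[-0.05,0,0,0,0,0,0.05],[-0.062,0,0,0,0,0,0.05],[-0.062,0,0,0,0,0,0.05]]' 60; python3 - <<'E'
from h import *
s=get_state();print(s["force"],s["moment"],s["width"])
f=cam("wrist"); save(f,"s_wrist.png",(190,110,310,240),6)
tipto((.5569,-.0400,.09))
E
```

```text
t: 21.25
eef_pos: [0.579, -0.0371, 0.1284]
ee_rot: [-1.727, 1.569, -2.829]
force: [0.3, 0.1, -0.4]
width: 0.0112
t: 21.75
eef_pos: [0.5797, -0.0369, 0.1914]
ee_rot: [1.354, 1.57, 0.252]
force: [-0.1, 0.5, -1.6]
width: 0.0111
[-0.11518228  0.50130346 -1.55330774] [-0.05454299  0.0069219  -0.06079485] 0.011092615000719426
shift [ 0.0294 -0.0225 -0.0079] rv [-0.0006 -0.0005  0.001 ] deg 0.1
```

View pics/s_wrist.png

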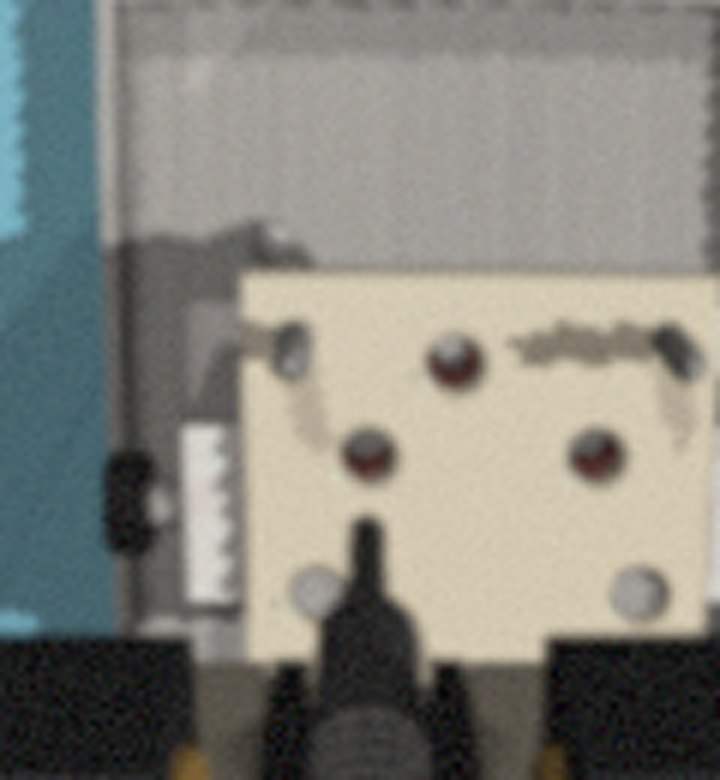

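Tooth b is out (open hole at crop (370,453)). Next, d.

```bash
python3 -m crank '[[0.01,-0.0225,-0.008,0,0,0.001,0.05],[0.029,-0.0225,-0.008,0,0,0.001,0.05],[0.029,-0.0225,-0.008,0,0,0.001,0.05],[0.029,-0.0225,-0.008,0,0,0.001,0.05]]' 60; python3 - <<'E'
from h import *
tipto((.5569,-.0400,.0785))
f=cam("wrist"); save(f,"t_wrist.png",(190,110,310,240),6)
tipto((.5569,-.0400,.0785))
E
```

```text
t: 22.3
eef_pos: [0.5558, -0.0401, 0.1618]
ee_rot: [-1.447, 1.57, -2.549]
force: [0.2, -1.0, -0.9]
width: 0.011
shift [ 0.0123 -0.0004 -0.0002] rv [-0.0001  0.0001  0.0006] deg 0.0
shift [ 0.0126 -0.0007 -0.0003] rv [-0.0002  0.0002 -0.0001] deg 0.0
```

View pics/t_wrist.png

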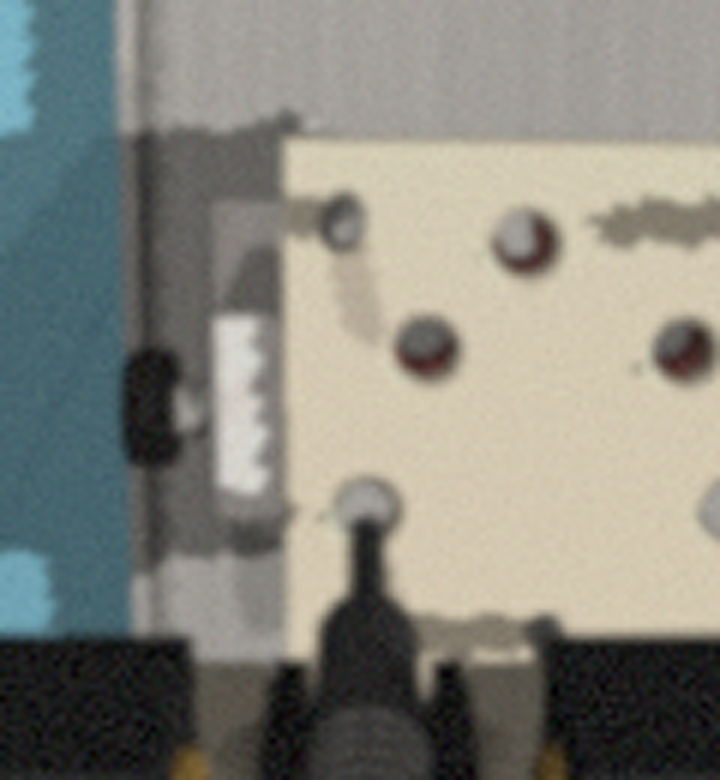

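```bash
python3 -m crank '[[0.01,0,0,0,0,0,0.05],[0.014,0,0,0,0,0,0.05],[0.018,0,0,0,0,0,0.05],[0.022,0,0,0,0,0,0.05],[0.026,0,0,0,0,0,0.05],[0.03,0,0,0,0,0,0.05],[0.033,0,0,0,0,0,0.05],[0.033,0,0,0,0,0,0.05]]' 60;  python3 -m crank '[[-0.02,0,0,0,0,0,0.05],[-0.05,0,0,0,0,0,0.05],[-0.062,0,0,0,0,0,0.05],[-0.062,0,0,0,0,0,0.05]]' 60; python3 - <<'E'
from h import *
s=get_state();print(s["force"],s["moment"],s["width"])
f=cam("wrist"); save(f,"u_wrist.png",(190,110,310,240),6)
tipto((.5804,-.0864,.09))
E
```

```text
t: 23.35
eef_pos: [0.5553, -0.0401, 0.1285]
ee_rot: [-1.945, 1.57, -3.047]
force: [-0.6, 0.3, -0.9]
width: 0.011
t: 23.85
eef_pos: [0.556, -0.0399, 0.1915]
ee_rot: [1.495, 1.569, 0.393]
force: [1.1, -0.2, -2.5]
width: 0.0113
[ 1.07377122 -0.1860526  -2.46559879] [-0.05322073 -0.02215921  0.0127056 ] 0.011311670373163793
shift [ 0.0295 -0.      0.0521] rv [-0.0005 -0.0004 -0.0001] deg 0.0
```

View pics/u_wrist.png

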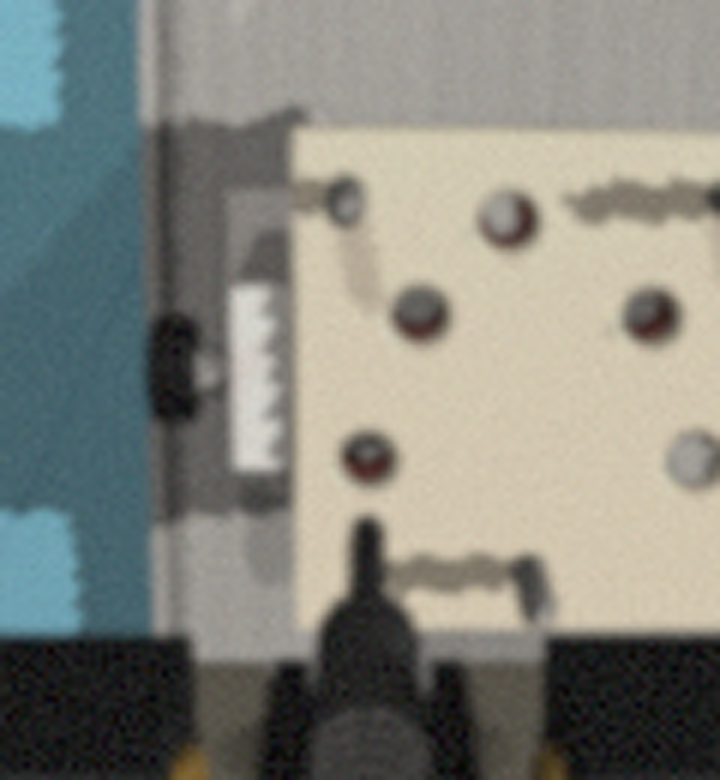

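```bash
python3 -m crank '[[0,0,0.045,0,0,0,0.05],[0.01,0,0.052,0,0,0,0.05],[0.029,0,0.052,0,0,0,0.05],[0.029,0,0.052,0,0,0,0.05],[0.029,0,0.052,0,0,0,0.05]]' 60; python3 - <<'E'
from h import *
tipto((.5804,-.0864,.0785))
f=cam("wrist"); save(f,"v_wrist.png",(190,110,310,240),6)
tipto((.5804,-.0864,.0785))
E
```

```text
t: 24.52
eef_pos: [0.579, -0.0863, 0.1618]
ee_rot: [-1.63, 1.57, -2.731]
force: [-0.3, 1.1, 0.0]
width: 0.0108
shift [ 0.0123 -0.0002  0.0001] rv [ 0.0001 -0.      0.0006] deg 0.0
shift [ 0.0127 -0.0005  0.    ] rv [ 0.0001  0.0002 -0.0002] deg 0.0
```

View pics/v_wrist.png

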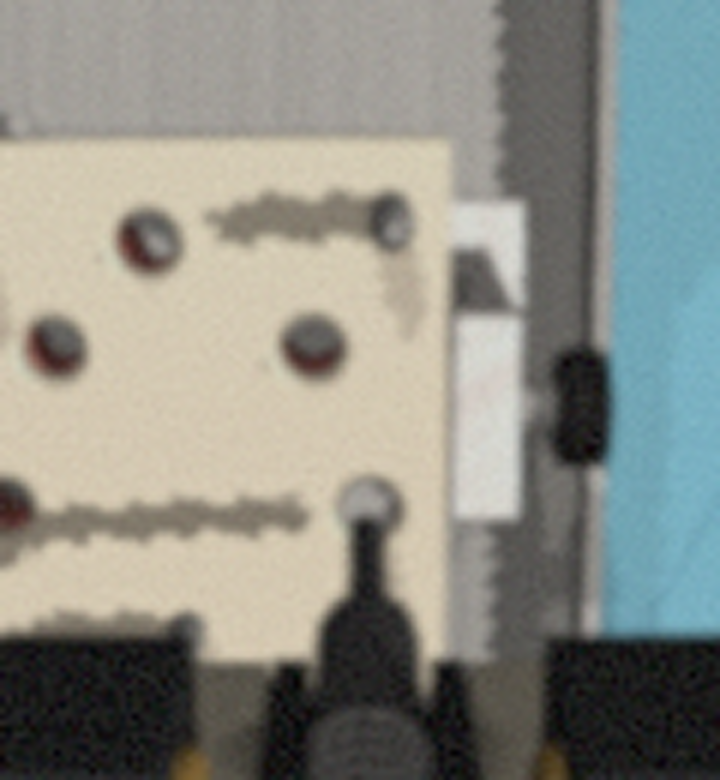

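```bash
python3 -m crank '[[0.01,0,0,0,0,0,0.05],[0.014,0,0,0,0,0,0.05],[0.018,0,0,0,0,0,0.05],[0.022,0,0,0,0,0,0.05],[0.026,0,0,0,0,0,0.05],[0.03,0,0,0,0,0,0.05],[0.033,0,0,0,0,0,0.05],[0.033,0,0,0,0,0,0.05]]' 60;  python3 -m crank '[[-0.02,0,0,0,0,0,0.05],[-0.05,0,0,0,0,0,0.05],[-0.075,0,0,0,0,0,0.05],[-0.075,0,0,0,0,0,0.05]]' 60; python3 - <<'E'
from h import *
s=get_state();print(s["force"],s["moment"],s["width"])
f=cam("wrist"); save(f,"w_wrist.png",(190,110,310,240),6)
f=cam("scene"); save(f,"w_scene.png",(180,150,340,310),4)
tipto((.4771,-.2994,.130))
E
```

```text
t: 25.58
eef_pos: [0.5789, -0.0865, 0.1284]
ee_rot: [-1.999, 1.57, -3.101]
force: [-0.3, -0.4, -0.6]
width: 0.011
t: 26.08
eef_pos: [0.5804, -0.0864, 0.2062]
ee_rot: [1.167, 1.567, 0.066]
force: [-0.4, -0.1, -0.6]
width: 0.0107
[-0.44333172 -0.1177987  -0.60742873] [-0.06081492 -0.01344436 -0.00565388] 0.01068312363479584
shift [ 0.0026 -0.1885  0.1434] rv [-0.0005 -0.0004 -0.0001] deg 0.0
```

View pics/w_wrist.png

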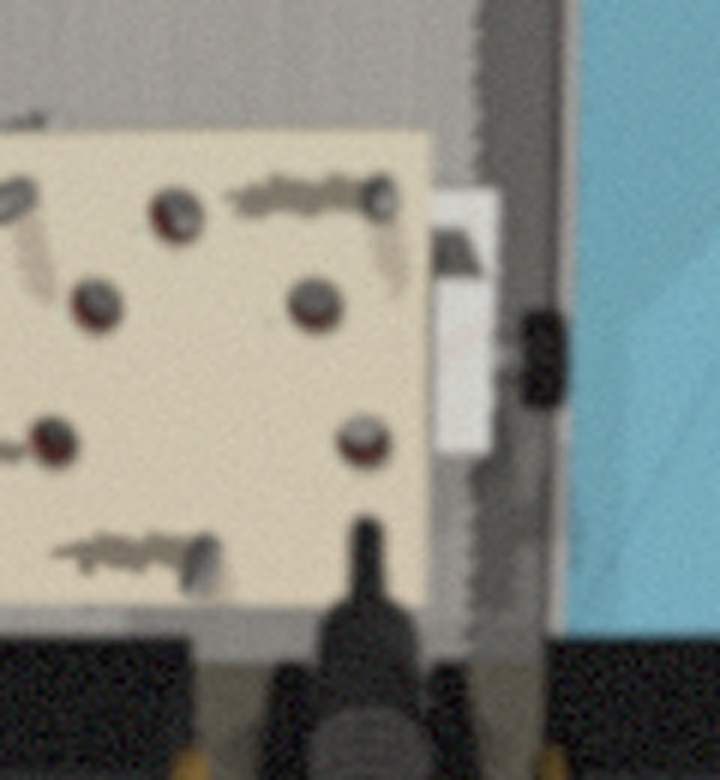

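View pics/w_scene.png

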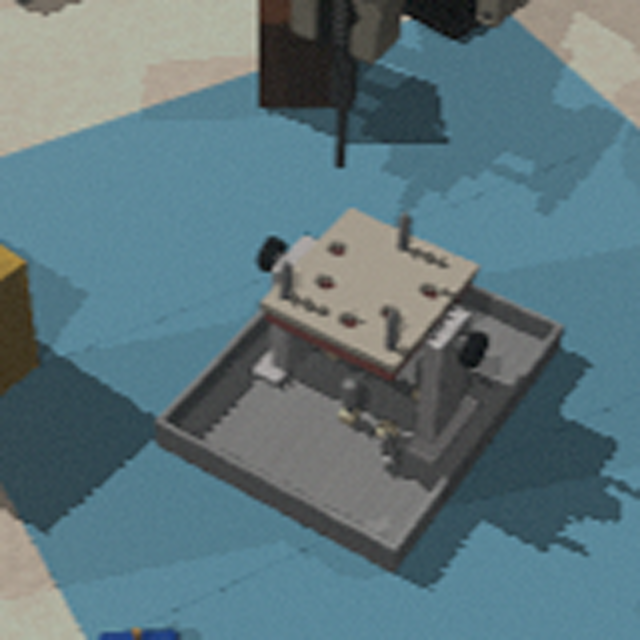

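```bash
python3 -m crank '[[0,-0.045,0.035,0,0,0,0.05],[0,-0.09,0.07,0,0,0,0.05],[0,-0.135,0.105,0,0,0,0.05],[0,-0.188,0.143,0,0,0,0.05],[0,-0.188,0.143,0,0,0,0.05],[0,-0.188,0.143,0,0,0,0.05]]'; python3 - <<'E'
from h import *
wpoint((.4752,-.2996,.11),np.radians(-63.2))
f=cam("wrist"); save(f,"x_wrist.png",(205,130,295,240),6.5)
wpoint((.4752,-.2996,.11),np.radians(-63.2))
E
```

```text
t: 26.92
eef_pos: [0.4755, -0.2992, 0.203]
ee_rot: [-2.46, 1.569, 2.721]
force: [0.0, 0.9, -0.5]
width: 0.0108
shift [ 0.093  -0.0004  0.0003] rv [-0.     -0.0011  0.0009] deg 0.1
shift [ 0.0932 -0.0012  0.0006] rv [ 0.0013 -0.0009  0.0007] deg 0.1
```

View pics/x_wrist.png

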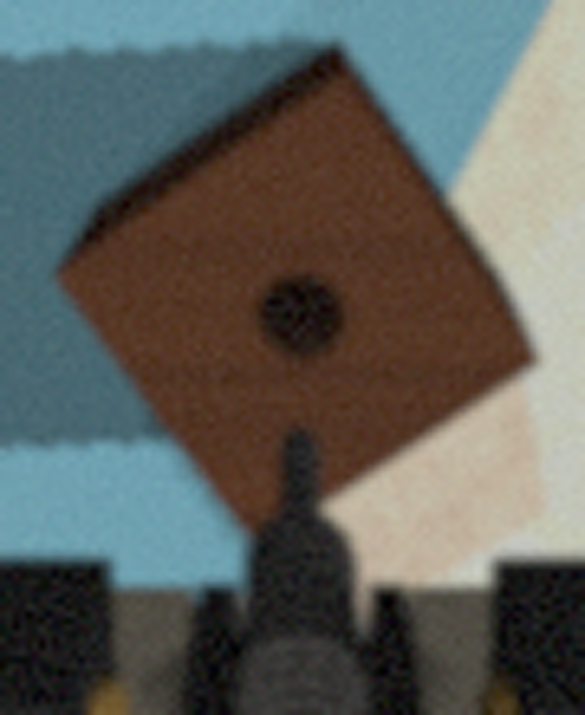

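```bash
python3 -m crank '[[0.04,-0.0009,0.0004,0,0,0,0.05],[0.08,-0.0009,0.0004,0,0,0,0.05],[0.098,-0.0009,0.0004,0,0,0,0.05],[0.098,-0.0009,0.0004,0,0,0,0.05]]'; python3 - <<'E'
from h import *
s=get_state();print(s["force"],s["moment"])
wpoint((.4752,-.2996,.075),np.radians(-63.2)); grab_frame("top")
wpoint((.4752,-.2996,.075),np.radians(-63.2))
E
```

```text
t: 27.48
eef_pos: [0.4752, -0.2983, 0.1043]
ee_rot: [-2.323, 1.567, 2.861]
force: [-0.5, -0.3, -0.4]
width: 0.011
[-0.48996343 -0.30990827 -0.42267829] [-0.05363027 -0.0804613   0.01352549]
shift [ 0.0293 -0.0005  0.0013] rv [ 0.0034 -0.0024  0.0026] deg 0.3
shift [ 0.0306 -0.0011  0.0004] rv [ 0.0034 -0.0007  0.0011] deg 0.2
```

```bash
python3 -m crank '[[0.003,-0.001,0.0006,0.003,-0.001,0.001,0.05],[0.008,-0.001,0.0006,0.003,-0.001,0.001,0.05],[0.013,-0.001,0.0006,0.003,-0.001,0.001,0.05],[0.018,-0.001,0.0006,0.003,-0.001,0.001,0.05],[0.018,-0.001,0.0006,0.003,-0.001,0.001,0.05]]'; python3 - <<'E'
from h import *
s=get_state();print(s["force"],s["moment"])
wpoint((.4752,-.2996,.075),np.radians(-63.2))
E
```

```text
t: 28.15
eef_pos: [0.475, -0.2999, 0.0875]
ee_rot: [1.537, 1.569, 0.432]
force: [2.3, 5.1, -2.9]
width: 0.0107
[ 2.25577575  5.10709913 -2.8614351 ] [ 1.98217975 -0.67366598  0.04947021]
shift [ 0.0125  0.0003 -0.0001] rv [-0.0021  0.0001 -0.002 ] deg 0.2
```

```bash
python3 -m crank '[[0.004,0.0004,-0.0004,0,0,0,0.05],[0.008,0.0004,-0.0004,0,0,0,0.05],[0.011,0.0004,-0.0004,0,0,0,0.05],[0.012,0.0004,-0.0004,0,0,0,0.05],[0.012,0.0004,-0.0004,0,0,0,0.05]]'; python3 - <<'E'
from h import *
s=get_state();print(s["eef_pos"],s["force"],s["moment"])
E
```

```text
t: 28.78
eef_pos: [0.4753, -0.2997, 0.0758]
ee_rot: [1.244, 1.569, 0.139]
force: [0.8, 5.8, 1.4]
width: 0.0111
[ 0.4752813  -0.29968767  0.07576343] [0.82522276 5.80770025 1.35742959] [ 2.1713567  -0.36145352 -0.04199134]
```

```bash
python3 -m crank '[[0.0007,0,-0.0003,0,0,0,0.05],[0.0007,0,-0.0003,0,0,0,0.05],[0.0007,0,-0.0003,0,0,0,0.3],[0.0007,0,-0.0003,0,0,0,0.6],[0.0007,0,-0.0003,0,0,0,0.6],[0.0007,0,-0.0003,0,0,0,0.6],[-0.03,0,-0.0003,0,0,0,0.6],[-0.08,0,0,0,0,0,0.6],[-0.13,0,0,0,0,0,0.6],[-0.174,0,0,0,0,0,0.6]]'; python3 -m crank '[[0,0.04,-0.035,0,0,0,0.6],[0,0.04,-0.035,0,0,0,0.6],[0,0.04,-0.035,0,0,0,0.6]]'; python3 - <<'E'
from h import *
s=get_state();print(s["eef_pos"],s["force"],s["moment"],s["width"])
f=cam("wrist"); save(f,"y_wrist.png",None,1.5)
f=cam("scene"); save(f,"y_scene.png",(180,100,340,260),4)
wpoint((.58,-.058,.25),np.radians(-63.2))
E
```

```text
t: 30.02
eef_pos: [0.4748, -0.3003, 0.252]
ee_rot: [0.737, 1.568, -0.367]
force: [0.9, -0.1, -0.0]
width: 0.0526
t: 30.4
eef_pos: [0.4947, -0.2508, 0.2498]
ee_rot: [0.633, 1.57, -0.471]
force: [1.3, 0.3, -0.5]
width: 0.0524
[ 0.49471102 -0.25075534  0.24981746] [ 1.30128792  0.30745081 -0.48116932] [-0.06858665 -0.00607481  0.01797718] 0.05242191043067188
shift [-0.0004  0.1632 -0.1343] rv [-0.0019  0.0007 -0.0003] deg 0.1
```

View pics/y_wrist.png

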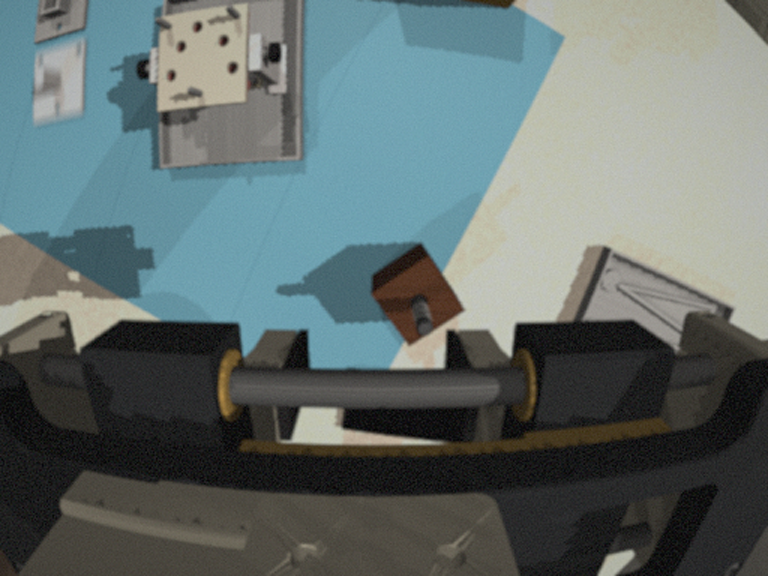

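View pics/y_scene.png

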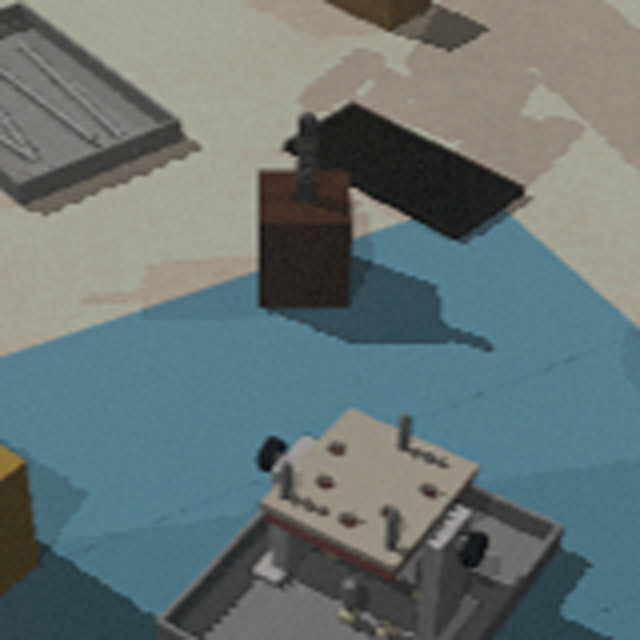

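```bash
python3 -m crank '[[0,0.03,-0.05,0,0,0,0.6],[0,0.06,-0.1,0,0,0,0.6],[0,0.09,-0.15,0,0,0,0.6],[0,0.12,-0.2,0,0,0,0.6],[0,0.15,-0.25,0,0,0,0.6],[0,0.18,-0.3,0,0,0,0.6],[0,0.2,-0.35,0,0,0,0.6],[0,0.2,-0.35,0,0,0,0.6],[0,0.2,-0.35,0,0,0,0.6]]'; python3 - <<'E'
from h import *
s=get_state();print(s["eef_pos"],s["force"],s["q"])
f=cam("wrist"); save(f,"z_wrist.png",None,1.5)
E
```

```text
t: 31.62
eef_pos: [0.5161, 0.1511, 0.2494]
ee_rot: [-0.0, 1.57, -1.105]
force: [0.7, -0.4, 0.8]
width: 0.0522
[0.51614732 0.15112767 0.24936549] [ 0.71237513 -0.4392944   0.84998135] [ 6.50448911e-01  1.17620995e-01 -2.55703718e-01  1.36555158e-03
 -1.19770947e+00  1.38609704e+00]
```

View pics/z_wrist.png

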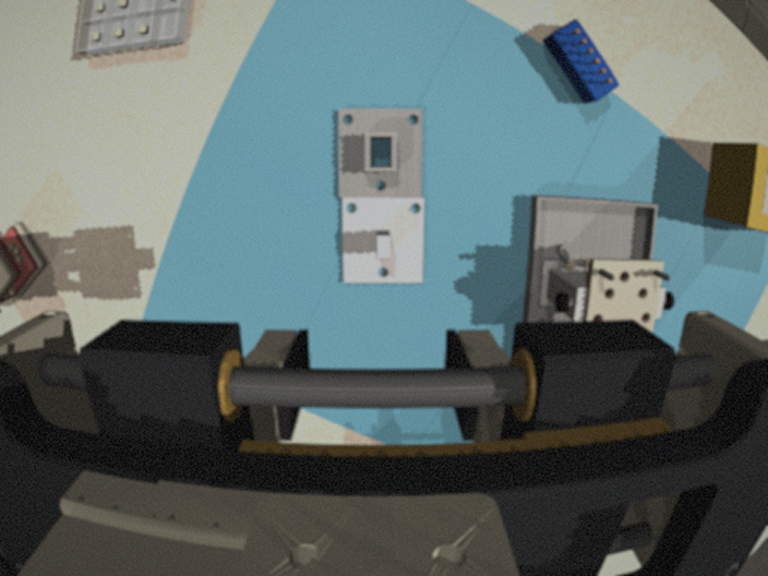

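```bash
python3 - <<'E'
from h import *
f=cam("wrist"); save(f,"aa_wrist.png",(215,65,295,195),6)
E
```

```text
(no output)
```

View pics/aa_wrist.png

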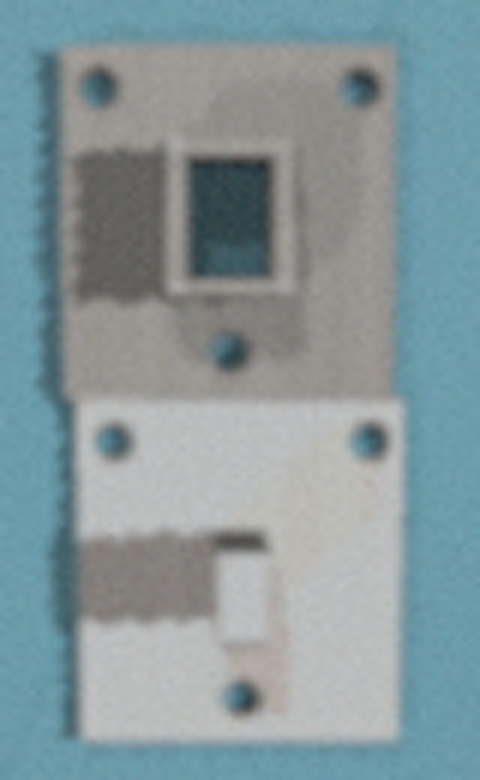

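```bash
cat > pl.py <<'E'
from fit import *
def go(f,off,s,pts,name,zt,zh,ht):
    # pts model: list of (mx,my,u,v,z)
    M=[];W=[]
    for mx,my,u,v,z in pts:
        M.append((mx/1000,my/1000)); W.append(onz(f,off[0]+u/s-.5+.5/s,off[1]+v/s-.5+.5/s,z))
    t,a,Q,res=fit2(M,W); print(name,t.round(4),np.degrees(a).round(2)); print((res*1000).round(1).tolist()); return t,a
E
python3 - <<'E'
from pl import *
f=cam("wrist")
print(onz(f,250,125,0))
st=[(30,29,114,440,.005),(30,-29,369,440,.005),(-30,0,241,696,.005),(40,37,75,399,.005),(40,-37,404,399,.005),(-40,-37,401,741,.005),(-40,37,79,742,.005),(0,0,242,598,.037)]
hb=[(30,29,99,87,.006),(30,-29,360,87,.006),(-30,0,230,350,.006),(40,37,62,45,.006),(40,-37,397,45,.006),(-40,-37,395,398,.006),(-40,37,68,400,.006),(0,0,231,216,.026)]
t,a=go(f,(215,65),6,st,"stop",0,0,0); t2,a2=go(f,(215,65),6,hb,"hub",0,0,0)
wpoint((*t,.08),a-np.pi/2)
E
```

```text
[0.56084074 0.17274641 0.        ]
stop [0.5213 0.1458] 26.78
[[0.5, -0.3], [0.2, 0.1], [0.7, 0.2], [-0.4, 0.1], [-0.4, -0.0], [0.1, -0.7], [-0.6, 0.5], [-0.2, 0.0]]
hub [0.5917 0.1838] 26.92
[[0.2, -0.0], [-0.1, 0.2], [0.4, 0.4], [-0.1, 0.0], [-0.2, -0.2], [-0.2, 0.1], [-0.1, -0.5], [0.1, 0.1]]
shift [0.1698 0.0022 0.0061] rv [-0.0029  0.0011 -0.0008] deg 0.2
```

```bash
python3 -m crank '[[0.06,0.002,0.006,0,0,0,0.5],[0.12,0.002,0.006,0,0,0,0.5],[0.17,0.002,0.006,0,0,0,0.5],[0.18,0.002,0.006,0,0,0,0.5],[0.18,0.002,0.006,0,0,0,0.5]]'; python3 - <<'E'
from h import *
s=get_state();print(s["force"])
wpoint((.5213,.1458,.012),np.radians(-63.2)); grab_frame("top")
wpoint((.5213,.1458,.012),np.radians(-63.2))
f=cam("wrist"); save(f,"ab_wrist.png",None,1.5)
E
```

```text
t: 32.4
eef_pos: [0.5216, 0.1467, 0.0705]
ee_rot: [0.667, 1.569, -0.438]
force: [-0.5, 0.0, 1.4]
width: 0.0434
[-0.51520655  0.01075873  1.3886947 ]
shift [ 0.0585 -0.0008  0.0006] rv [-0.002   0.0015 -0.0011] deg 0.2
shift [ 0.0595 -0.0017  0.0009] rv [-0.0017  0.0012 -0.0032] deg 0.2
```

View pics/ab_wrist.png

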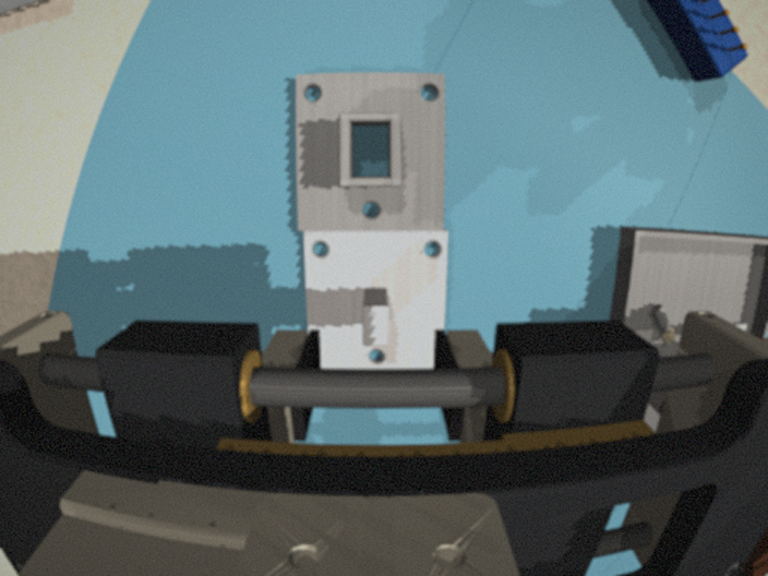

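```bash
python3 -m crank '[[0.045,-0.0012,0.0007,-0.001,0.001,-0.002,0.5],[0.057,-0.0012,0.0007,-0.001,0.001,-0.002,0.5],[0.057,-0.0012,0.0007,-0.001,0.001,-0.002,0.3],[0.057,-0.0012,0.0007,-0.001,0.001,-0.002,0.05],[0.057,-0.0012,0.0007,-0.001,0.001,-0.002,0.05],[0.057,-0.0012,0.0007,-0.001,0.001,-0.002,0.05],[0.057,-0.0012,0.0007,-0.001,0.001,-0.002,0.05]]' 40; python3 - <<'E'
from h import *
s=get_state();print(s["eef_pos"],s["force"],s["moment"],s["width"],Rt()[2].round(4))
E
```

```text
t: 33.38
eef_pos: [0.5207, 0.1463, 0.0136]
ee_rot: [1.687, 1.57, 0.584]
force: [-1.3, -0.0, 6.7]
width: 0.0116
[0.52071873 0.14626128 0.01363792] [-1.33417021 -0.01340682  6.74590971] [0.11011012 0.53383419 0.01240679] 0.011559397808411885 [-1.e+00  3.e-04 -0.e+00]
```

```bash
python3 -m crank '[[-0.01,0,0,0,0,0,0.05],[-0.06,0,0,0,0,0,0.05],[-0.12,0,0,0,0,0,0.05],[-0.175,0,0,0,0,0,0.05],[-0.175,0,0,0,0,0,0.05]]'; python3 - <<'E'
from h import *
s=get_state();print(s["force"],s["width"])
wpoint((.5797,-.0581,.16),np.radians(-63.25))
E
```

```text
t: 34.0
eef_pos: [0.5227, 0.1472, 0.1932]
ee_rot: [1.633, 1.563, 0.53]
force: [0.2, 0.9, -2.4]
width: 0.0117
[ 0.1549723   0.90641014 -2.38004534] 0.01173565224645445
shift [ 0.0327 -0.0419  0.2089] rv [ 0.0008 -0.0005 -0.0082] deg 0.5
```

```bash
python3 -m crank '[[0,-0.01,0.05,0,0,0,0.05],[0,-0.02,0.1,0,0,-0.004,0.05],[0,-0.03,0.15,0,0,-0.004,0.05],[0,-0.041,0.208,0,0,-0.004,0.05],[0,-0.041,0.208,0,0,-0.004,0.05],[0,-0.041,0.208,0,0,-0.004,0.05]]'; python3 - <<'E'
from h import *
s=get_state();print(s["force"],s["width"])
wpoint((.5797,-.0581,.14),np.radians(-63.25))
f=cam("wrist"); save(f,"ac_wrist.png",(170,130,330,260),5)
wpoint((.5797,-.0581,.14),np.radians(-63.25))
E
```

```text
t: 34.75
eef_pos: [0.5767, -0.0586, 0.1869]
ee_rot: [-1.697, 1.564, -2.802]
force: [0.3, 0.4, -1.2]
width: 0.0118
[ 0.31932233  0.43481305 -1.16484018] 0.01182292164566826
shift [0.0469 0.0032 0.0009] rv [-0.0012 -0.0008  0.0066] deg 0.4
shift [0.0471 0.0028 0.0015] rv [ 0.0002 -0.0006  0.0062] deg 0.4
```

View pics/ac_wrist.png

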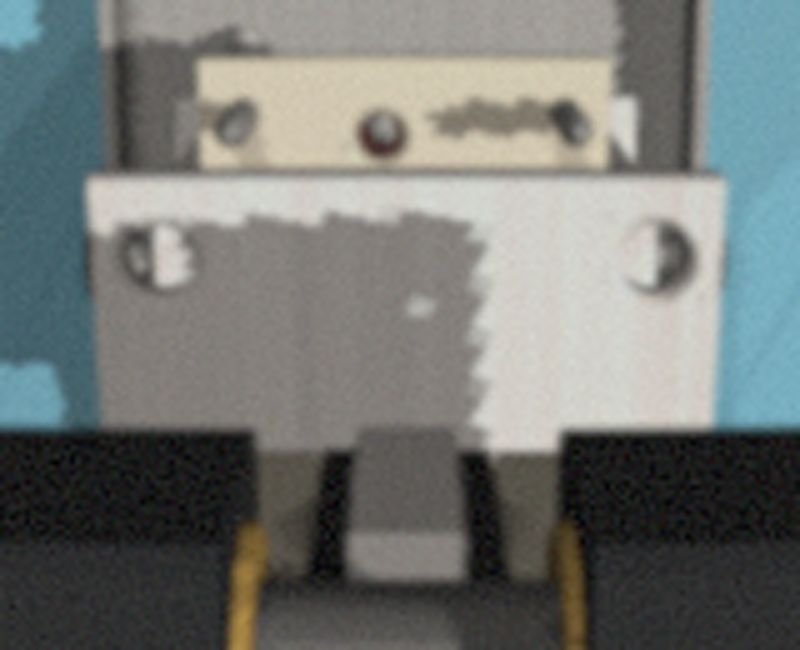

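```bash
python3 - <<'E'
from pl import *
f=cam("wrist"); s=get_state(); zt=s["eef_pos"][2]-.0136+.005
q=lambda u,v,z: onz(f,170+u/5-.4,130+v/5-.4,z)
h0=q(158,256,zt);h1=q(660,258,zt); print(h0,h1,np.linalg.norm(h0-h1))
d=h0-h1; yaw=np.arctan2(d[1],d[0])-np.pi/2; print("yaw",np.degrees(yaw))
c0=q(88,179,zt);c1=q(726,179,zt); d2=c0-c1; print(np.linalg.norm(d2),np.degrees(np.arctan2(d2[1],d2[0]))-90)
xh=np.array([np.cos(yaw),np.sin(yaw),0])
C1=(h0+h1)/2-.030*xh; C2=(c0+c1)/2-.040*xh; print("centers",C1,C2,s["eef_pos"])
print(Rt().round(4))
C=(C1+C2)/2; print("need shift",(np.array([.5795,-.0577])-C[:2]), "tool", Rt().T@np.array([*(np.array([.5795,-.0577])-C[:2]),0]))
# jaw checks
b0=q(199,58,.08);b1=q(611,58,.08); d=b0-b1;print("jaw front", np.linalg.norm(d),(b0+b1)/2-.04*xh)
E
```

```text
[ 0.59207451 -0.01927917  0.17880533] [ 0.61802031 -0.07117794  0.17880533] 0.05802298992272361
yaw 26.561884835518708
0.0732222703138447 26.793614624542016
centers [ 0.57821385 -0.05864348  0.17880533] [ 0.57743339 -0.05872157  0.17880533] [ 0.57694504 -0.05751048  0.18740533]
[[-5.400e-03  8.925e-01  4.510e-01]
 [-2.200e-03  4.510e-01 -8.925e-01]
 [-1.000e+00 -5.800e-03 -5.000e-04]]
need shift [0.00167638 0.00098252] tool [-1.10990030e-05  1.93929176e-03 -1.20912986e-04]
jaw front 0.07373691588576496 [ 0.57939281 -0.05724492  0.08      ]
```

```bash
python3 -m crank '[[0.03,0.0025,0.0004,0,0,0.005,0.05],[0.05,0.0025,0.0004,0,0,0.005,0.05],[0.05,0.0025,0.0004,0,0,0.005,0.05],[0.05,0.0025,0.0004,0,0,0.005,0.05]]'; python3 - <<'E'
from h import *
s=get_state();print(s["force"],s["width"])
wpoint((.5797,-.0581,.125),np.radians(-63.25))
f=cam("wrist"); save(f,"ad_wrist.png",(170,130,330,260),5)
f=cam("scene"); save(f,"ad_scene.png",(210,170,330,290),6)
wpoint((.5797,-.0581,.125),np.radians(-63.25))
E
```

```text
t: 35.35
eef_pos: [0.5802, -0.0568, 0.1387]
ee_rot: [0.997, 1.57, -0.105]
force: [-0.1, -0.3, -0.6]
width: 0.0116
[-0.1293203  -0.29013928 -0.63557699] 0.011628114743856497
shift [ 0.0137 -0.001   0.001 ] rv [ 0.0018  0.0006 -0.0009] deg 0.1
shift [ 0.014  -0.0011  0.0007] rv [ 0.0012  0.0006 -0.0018] deg 0.1
```

View pics/ad_wrist.png

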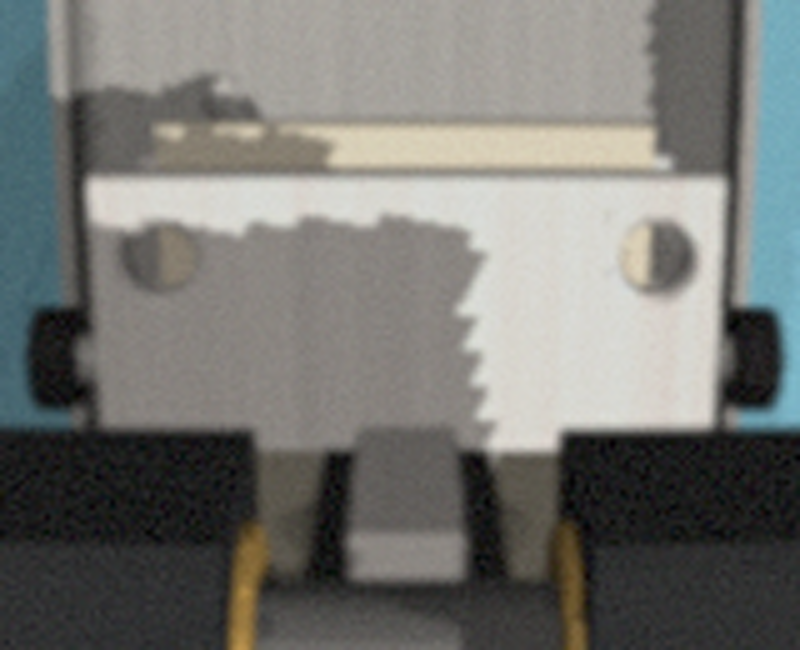

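View pics/ad_scene.png

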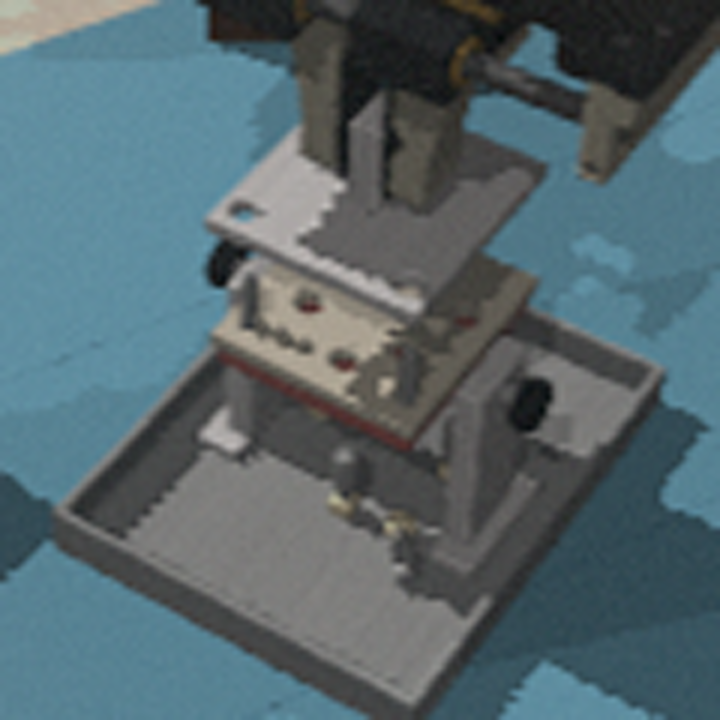

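```bash
python3 - <<'E'
from pl import *
f=cam("wrist"); s=get_state(); zt=s["eef_pos"][2]-.0136+.005
q=lambda u,v,z: onz(f,170+u/5-.4,130+v/5-.4,z)
yaw=np.radians(26.75); xh=np.array([np.cos(yaw),np.sin(yaw),0])
h0=q(160,257,zt);h1=q(658,257,zt);c0=q(88,179,zt);c1=q(726,179,zt)
for d in(h0-h1,c0-c1): print(np.linalg.norm(d),np.degrees(np.arctan2(d[1],d[0]))-90)
C1=(h0+h1)/2-.030*xh; C2=(c0+c1)/2-.040*xh; b0=q(153,124,.08);b1=q(655,124,.08)
J=(b0+b1)/2-.04*xh
print(C1,C2,J,s["eef_pos"]); T=Rt()
d=b0-b1;print("jaw yaw",np.degrees(np.arctan2(d[1],d[0]))-90,np.linalg.norm(d))
for X in (C1,C2):
  for Y in (J,np.array([.5795,-.0577,0])):
    v=Y-X; v[2]=0; print("need", (T.T@v*1000).round(2))
E
```

```text
0.05775191808193055 26.84013265829205
0.0735097123858065 26.840518904127038
[ 0.58169736 -0.0578343   0.13031857] [ 0.5809475  -0.05793204  0.13031857] [ 0.57956779 -0.05815247  0.08      ] [ 0.58024146 -0.05716764  0.13891857]
jaw yaw 26.83262090555199 0.07437905616964913
need [-0.   -2.04 -0.68]
need [-0.   -1.9  -1.11]
need [-0.   -1.33 -0.43]
need [-0.   -1.19 -0.86]
```

```bash
python3 -m crank '[[0.01,-0.0014,-0.0001,0.001,0,-0.001,0.05],[0.018,-0.0014,-0.0001,0.001,0,-0.001,0.05],[0.022,-0.0014,-0.0001,0.001,0,-0.001,0.05],[0.025,-0.0014,-0.0001,0.001,0,-0.001,0.05]]'; python3 - <<'E'
from h import *
s=get_state();print(s["force"],s["moment"],s["width"])
wpoint((.5797,-.0581,.11),np.radians(-63.25))
f=cam("wrist"); save(f,"ae_wrist.png",(170,130,330,260),5)
f=cam("scene"); save(f,"ae_scene.png",(210,170,330,290),6)
E
```

```text
t: 36.0
eef_pos: [0.5783, -0.0582, 0.1123]
ee_rot: [-1.644, 1.569, -2.749]
force: [0.0, 0.0, -1.8]
width: 0.0116
[ 0.01225311  0.04904758 -1.79961985] [-0.07210012 -0.0366282  -0.01039304] 0.011641025655973724
shift [0.0023 0.0013 0.0006] rv [-0.0008 -0.0001  0.0015] deg 0.1
```

View pics/ae_wrist.png

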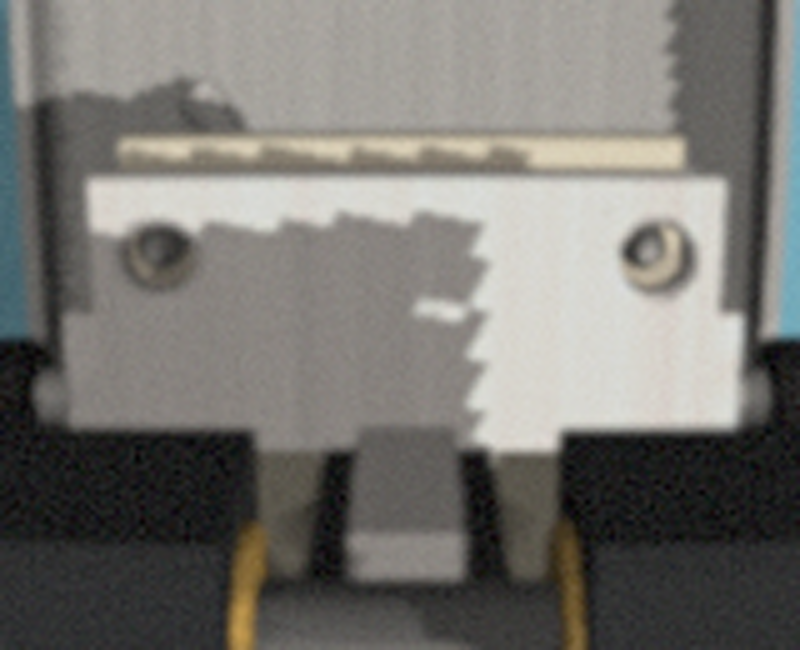

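View pics/ae_scene.png

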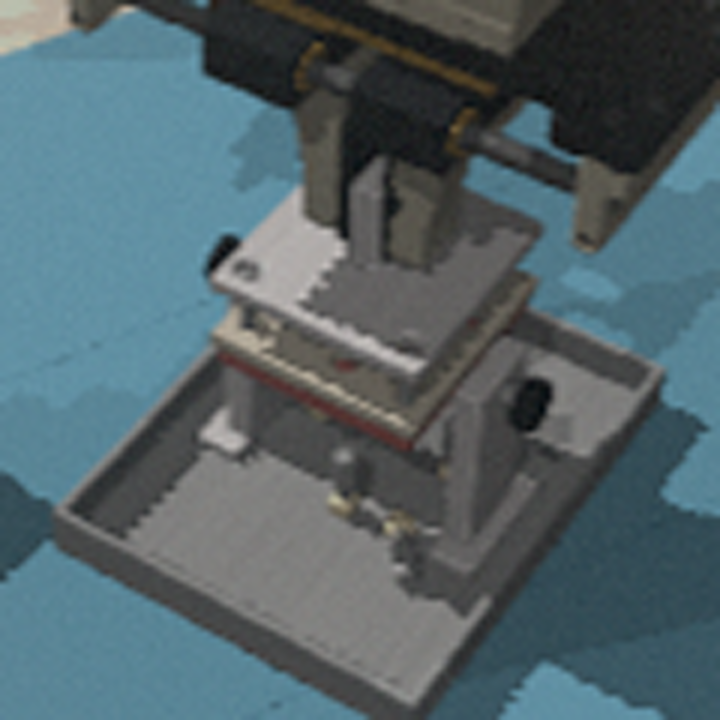

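```bash
python3 - <<'E'
from h import *
f=cam("wrist"); im=f["pixels"][:,:,::-1]
a=im[170:192,190:215];b=im[170:192,290:315]
o=np.hstack([cv2.resize(cv2.normalize(x,None,0,255,cv2.NORM_MINMAX),None,fx=15,fy=15,interpolation=cv2.INTER_CUBIC) for x in (a,b)])
cv2.imwrite("pics/af.png",o)
E
```

```text
(no output)
```

View pics/af.png

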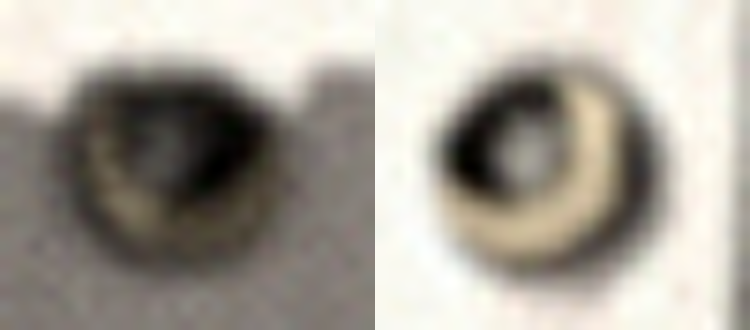

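```bash
python3 -m crank '[[0,0.0005,-0.0007,0,0,0.001,0.05],[0.004,0.0005,-0.0007,0,0,0.001,0.05],[0.008,0.0005,-0.0007,0,0,0.001,0.05],[0.008,0.0005,-0.0007,0,0,0.001,0.05]]'; python3 - <<'E'
from h import *
s=get_state();print(s["force"],s["moment"],s["width"])
wpoint((.5797,-.0581,.0935),np.radians(-63.25))
f=cam("wrist"); im=f["pixels"][:,:,::-1]
a=im[170:192,190:215];b=im[170:192,290:315]
o=np.hstack([cv2.resize(cv2.normalize(x,None,0,255,cv2.NORM_MINMAX),None,fx=15,fy=15,interpolation=cv2.INTER_CUBIC) for x in (a,b)])
cv2.imwrite("pics/ag.png",o)
E
```

```text
t: 36.65
eef_pos: [0.5781, -0.0573, 0.1043]
ee_rot: [-1.915, 1.57, -3.02]
force: [0.7, 0.1, -1.7]
width: 0.0115
[ 0.65122238  0.1075893  -1.72328191] [-0.04986345 -0.06633099 -0.01823149] 0.011453175709903961
shift [0.0108 0.0011 0.0015] rv [-0.0007 -0.0003  0.0008] deg 0.1
```

View pics/ag.png

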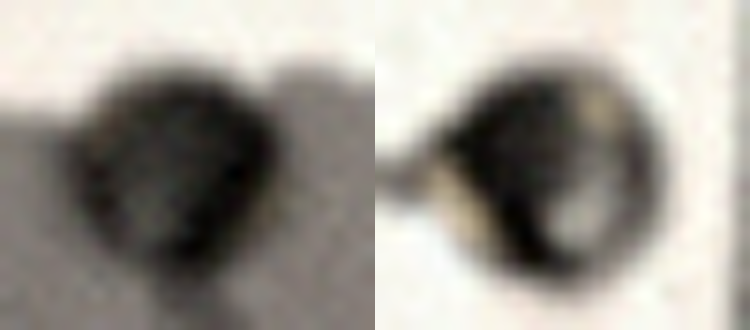

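```bash
python3 -m crank '[[0.003,0.0004,0.0002,0,0,0,0.05],[0.006,0.0004,0.0002,0,0,0,0.05],[0.008,0.0004,0.0002,0,0,0,0.05],[0.009,0.0004,0.0002,0,0,0,0.05]]'; python3 - <<'E'
from h import *
s=get_state();print(s["eef_pos"],s["force"],s["moment"],s["width"])
E
```

```text
t: 37.2
eef_pos: [0.5788, -0.0572, 0.0956]
ee_rot: [-1.857, 1.571, -2.961]
force: [-0.0, -0.7, -1.0]
width: 0.0116
[ 0.57884501 -0.05723313  0.0955887 ] [-0.01616402 -0.66924233 -1.02361237] [-0.06950524 -0.01564985 -0.0130609 ] 0.011582721802285628
```

```bash
python3 -m crank '[[0.001,0,0,0,0,0,0.05],[0.002,0,0,0,0,0,0.05],[0.003,0,0,0,0,0,0.05],[0.003,0,0,0,0,0,0.05]]'; python3 - <<'E'
from h import *
s=get_state();print(s["eef_pos"],s["force"],s["moment"],s["width"])
E
```

```text
t: 37.7
eef_pos: [0.579, -0.0572, 0.0937]
ee_rot: [0.84, 1.57, -0.264]
force: [-2.9, 0.5, 5.3]
width: 0.0119
[ 0.57899495 -0.05723357  0.09366553] [-2.90824616  0.46789561  5.25771275] [ 0.29818766  1.04804344 -0.01457143] 0.011860084537718715
```

```bash
python3 -m crank '[[0.0007,0,0,0,0,0,0.05],[0.0007,0,0,0,0,0,0.3],[0,0,0,0,0,0,0.5],[0,0,0,0,0,0,0.5],[0,0,0,0,0,0,0.5],[-0.05,0,0,0,0,0,0.5],[-0.11,0,0,0,0,0,0.6],[-0.155,0,0,0,0,0,0.6],[-0.155,0,0,0,0,0,0.6],[-0.155,0,0,0,0,0,0.6]]'; python3 - <<'E'
from h import *
s=get_state();print(s["eef_pos"],s["force"],s["width"])
f=cam("wrist"); save(f,"ah_wrist.png",None,1.5);save(f,"ah_crop.png",(190,85,320,230),4.5)
f=cam("scene"); save(f,"ah_scene.png",(210,170,330,290),6)
E
```

```text
t: 38.95
eef_pos: [0.5785, -0.0571, 0.2473]
ee_rot: [-2.655, 1.57, 2.523]
force: [-0.0, 0.4, -0.1]
width: 0.0524
[ 0.57847841 -0.05714507  0.24725794] [-0.01851349  0.4474639  -0.12762949] 0.05242024124481071
```

View pics/ah_wrist.png

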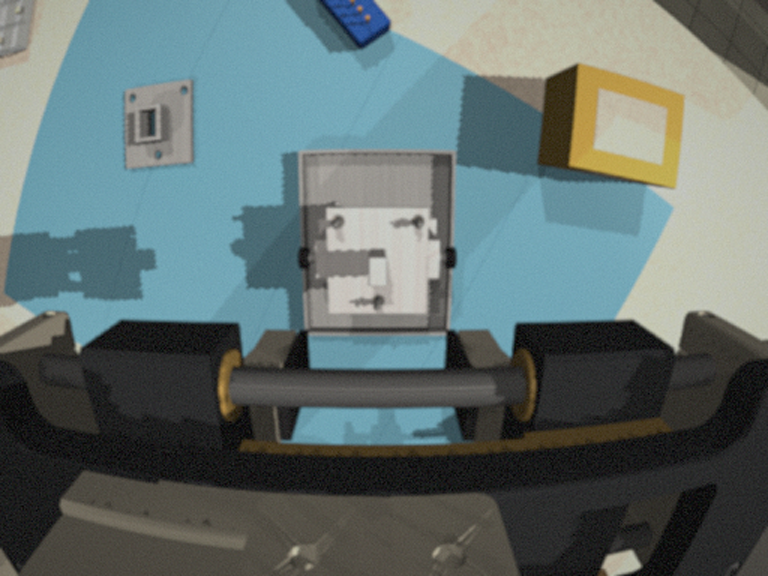

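View pics/ah_crop.png

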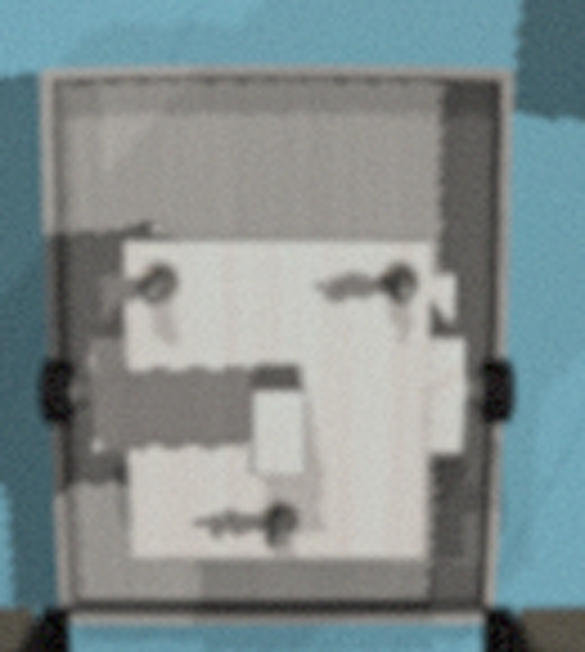

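View pics/ah_scene.png

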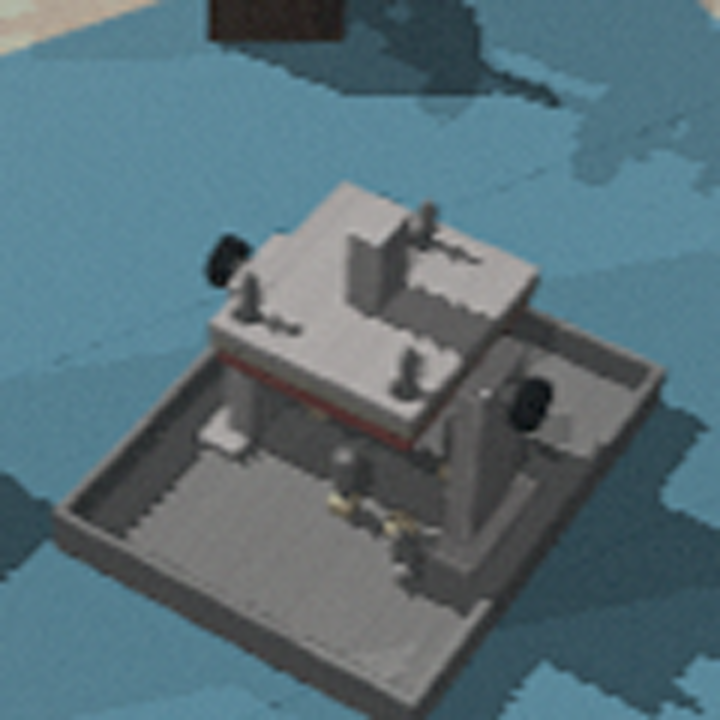

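```bash
python3 - <<'E'
from h import *
wpoint((.592,.184,.22),np.radians(-63.2))
E
python3 -m crank '[[0,0.03,-0.05,0,0,0,0.6],[0,0.06,-0.1,0,0,0,0.6],[0,0.09,-0.16,0,0,0,0.6],[0,0.12,-0.21,0,0,0,0.6],[0.025,0.12,-0.21,0,0,0,0.6],[0.025,0.12,-0.21,0,0,0,0.6],[0.025,0.12,-0.21,0,0,0,0.6]]'
python3 - <<'E'
from h import *
wpoint((.592,.184,.05),np.radians(-63.2))
f=cam("wrist"); save(f,"ai_crop.png",(190,85,320,230),4.5)
E
```

```text
shift [ 0.0263  0.1208 -0.2093] rv [-0.0017 -0.0009  0.0022] deg 0.2
t: 39.92
eef_pos: [0.5918, 0.1836, 0.2228]
ee_rot: [-0.997, 1.57, -2.102]
force: [0.4, -0.4, 0.6]
width: 0.0524
shift [ 0.1728  0.0005 -0.0004] rv [-0.002   0.0006  0.0009] deg 0.1
```

View pics/ai_crop.png

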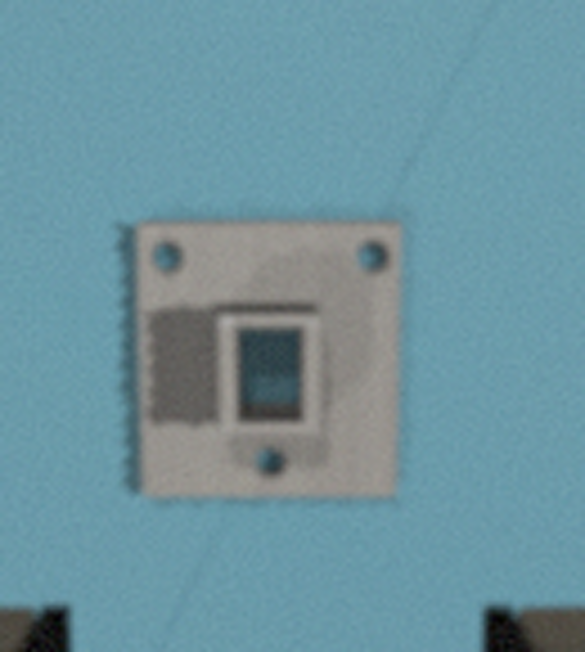

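```bash
python3 - <<'E'
from pl import *
f=cam("wrist")
hb=[(30,29,167,257,.006),(30,-29,373,256,.006),(-30,0,270,461,.006),(40,37,138,223,.006),(40,-37,401,223,.006),(-40,-37,397,495,.006),(-40,37,142,494,.006),(0,0,270,371,.026)]
t,a=go(f,(190,85),4.5,hb,"hub",0,0,0)
wpoint((*t,.0065),a-np.pi/2)
E
```

```text
hub [0.5925 0.1845] 26.64
[[-0.2, -0.3], [-0.0, -0.0], [0.3, 0.1], [-0.5, -0.3], [-0.6, -0.0], [0.2, -0.2], [0.1, 0.5], [0.8, 0.2]]
shift [ 0.2172  0.0004 -0.0007] rv [ 0.0003  0.0002 -0.001 ] deg 0.1
```

```bash
python3 -m crank '[[0.06,0.0004,-0.0007,0,0,0,0.6],[0.12,0.0004,-0.0007,0,0,0,0.6],[0.18,0.0004,-0.0007,0,0,0,0.6],[0.2,0.0004,-0.0007,0,0,0,0.6],[0.2,0.0004,-0.0007,0,0,0,0.6]]'
python3 - <<'E'
from h import *
wpoint((.5925,.1845,.008),np.radians(-63.25));grab_frame("top");wpoint((.5925,.1845,.008),np.radians(-63.25))
E
```

```text
t: 40.65
eef_pos: [0.5913, 0.184, 0.0218]
ee_rot: [-1.403, 1.568, -2.509]
force: [-0.5, 0.2, 0.8]
width: 0.053
shift [0.0138 0.0013 0.0001] rv [-0.0017  0.0004  0.0026] deg 0.2
shift [0.0153 0.     0.0002] rv [-0.0012  0.0003 -0.0002] deg 0.1
```

```bash
python3 -m crank '[[0.0145,0.0005,0,0,0,0,0.6],[0.0145,0.0005,0,0,0,0,0.3],[0.0145,0.0005,0,0,0,0,0.2],[0.0145,0.0005,0,0,0,0,0.2],[0.0145,0.0005,0,0,0,0,0.2],[0.0145,0.0005,0,0,0,0,0.2]]' 40
python3 - <<'E'
from h import *
s=get_state();print(s["eef_pos"],s["force"],s["moment"],s["width"],Rt()[2].round(4))
E
```

```text
t: 41.45
eef_pos: [0.5925, 0.1856, 0.0089]
ee_rot: [1.559, 1.57, 0.454]
force: [-0.7, -0.0, 6.2]
width: 0.028
[0.59250929 0.18555833 0.00887673] [-0.74062896 -0.01992754  6.22670348] [ 0.09453945  0.39052179 -0.03911956] 0.027995690674760494 [-1.e+00  8.e-04  0.e+00]
```

```bash
python3 -m crank '[[-0.02,0,0,0,0,0,0.2],[-0.08,0,0,0,0,0,0.2],[-0.14,0,0,0,0,0,0.2],[-0.18,0,0,0,0,0,0.2],[-0.18,0,0,0,0,0,0.2]]'; python3 - <<'E'
from h import *
s=get_state();print(s["force"],s["width"])
wpoint((.5797,-.0571,.16),np.radians(-63.25))
E
```

```text
t: 42.08
eef_pos: [0.5937, 0.1862, 0.192]
ee_rot: [1.646, 1.564, 0.542]
force: [-0.9, -0.0, -2.6]
width: 0.0279
[-0.87716494 -0.02557314 -2.6248118 ] 0.027891335936479272
shift [ 0.0311 -0.1221  0.211 ] rv [-0.0004 -0.0005 -0.0064] deg 0.4
```

```bash
python3 -m crank '[[0,-0.03,0.05,0,0,0,0.2],[0,-0.06,0.1,0,0,-0.003,0.2],[0,-0.09,0.155,0,0,-0.003,0.2],[0,-0.121,0.21,0,0,-0.003,0.2],[0.02,-0.121,0.21,0,0,-0.003,0.2],[0.03,-0.121,0.21,0,0,-0.003,0.2],[0.03,-0.121,0.21,0,0,-0.003,0.2]]'; python3 - <<'E'
from h import *
s=get_state();print(s["force"],s["width"])
wpoint((.5797,-.0571,.13),np.radians(-63.25))
f=cam("wrist"); save(f,"aj_wrist.png",(170,130,330,260),5)
wpoint((.5797,-.0571,.13),np.radians(-63.25))
E
```

```text
t: 42.95
eef_pos: [0.5775, -0.0563, 0.1566]
ee_rot: [-1.741, 1.565, -2.845]
force: [1.2, 0.1, -2.3]
width: 0.0279
[ 1.16704272  0.05272471 -2.32361098] 0.027911700893377023
shift [0.0266 0.0017 0.0017] rv [-0.0002 -0.0011  0.0061] deg 0.4
shift [0.0276 0.0009 0.0016] rv [ 0.0005 -0.0004  0.0046] deg 0.3
```

View pics/aj_wrist.png

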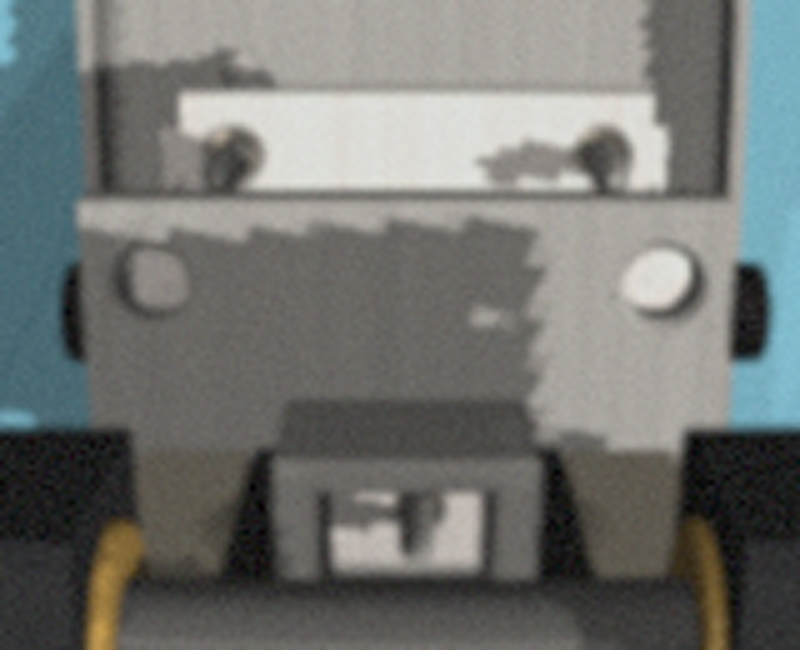

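```bash
cat > ck.py <<'E'
from pl import *
def ck(h0,h1,c0,c1,b0,b1,zoff,bz):
    f=cam("wrist"); s=get_state(); zt=s["eef_pos"][2]+zoff
    q=lambda p,z: onz(f,170+p[0]/5-.4,130+p[1]/5-.4,z)
    yaw=np.radians(26.8); xh=np.array([np.cos(yaw),np.sin(yaw),0])
    h0,h1,c0,c1=[q(p,zt) for p in (h0,h1,c0,c1)]
    for d in(h0-h1,c0-c1): print(np.linalg.norm(d),np.degrees(np.arctan2(d[1],d[0]))-90)
    C1=(h0+h1)/2-.030*xh; C2=(c0+c1)/2-.040*xh
    b0=q(b0,bz);b1=q(b1,bz);J=(b0+b1)/2-.04*xh; print(np.linalg.norm(b0-b1))
    T=Rt(); print(C1,C2,J,s["eef_pos"])
    for X in (C1,C2):
        v=J-X; v[2]=0; print("need",(T.T@v*1000).round(2))
E
python3 - <<'E'
from ck import *
ck((157,278),(660,279),(79,203),(742,203),(179,93),(655,93),-.0029,.085)
E
```

```text
0.056231303229096946 26.69477286833785
0.07368039268227597 26.816637648613664
0.07451803858298658
[ 0.57884535 -0.05717798  0.15532701] [ 0.57778851 -0.05796503  0.15532701] [ 0.58057449 -0.05785509  0.085     ] [ 0.57871528 -0.05583082  0.15822701]
need [-0.    1.24  1.38]
need [-0.01  2.54  1.16]
```

```bash
python3 -m crank '[[0.01,0.0015,0.0014,0,0,0.005,0.2],[0.026,0.0015,0.0014,0,0,0.005,0.2],[0.026,0.0015,0.0014,0,0,0.005,0.2],[0.026,0.0015,0.0014,0,0,0.005,0.2]]'; python3 - <<'E'
from h import *
s=get_state();print(s["force"],s["width"])
wpoint((.5797,-.0571,.115),np.radians(-63.25))
f=cam("wrist"); save(f,"ak_wrist.png",(170,130,330,260),5)
wpoint((.5797,-.0571,.115),np.radians(-63.25))
E
```

```text
t: 43.55
eef_pos: [0.5805, -0.0573, 0.1322]
ee_rot: [1.521, 1.569, 0.416]
force: [0.8, 1.1, -2.1]
width: 0.0277
[ 0.82951864  1.1355688  -2.1379236 ] 0.02769246599069187
shift [ 0.0172 -0.0006 -0.0005] rv [-0.0005  0.0001 -0.0016] deg 0.1
shift [ 0.0175 -0.0008 -0.0006] rv [-0.0006  0.0002 -0.0022] deg 0.1
```

View pics/ak_wrist.png

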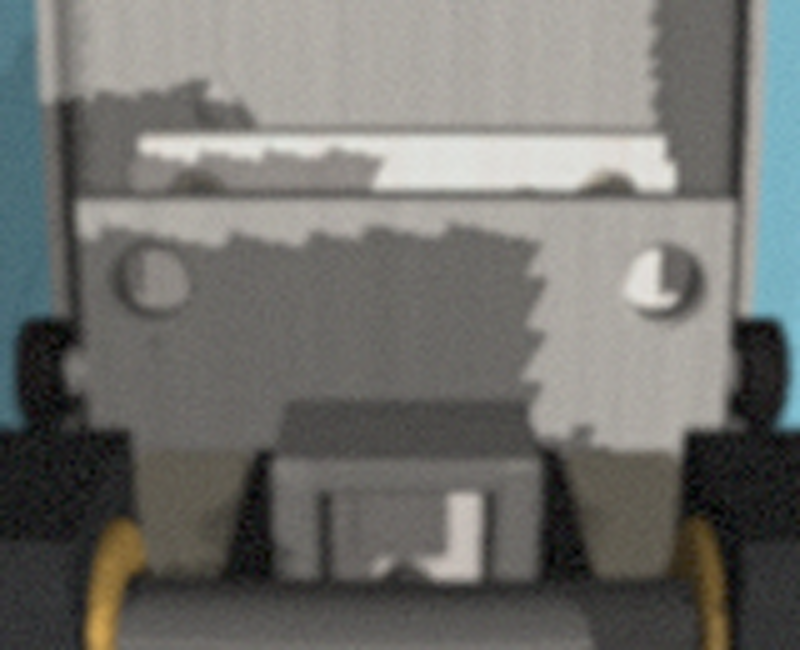

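```bash
python3 - <<'E'
from ck import *
ck((157,278),(660,279),(78,203),(739,203),(139,134),(663,134),-.0029,.085)
E
python3 -m crank '[[0.006,-0.0006,-0.0005,0,0,-0.001,0.2],[0.012,-0.0006,-0.0005,0,0,-0.001,0.2],[0.018,-0.0006,-0.0005,0,0,-0.001,0.2],[0.018,-0.0006,-0.0005,0,0,-0.001,0.2]]'; python3 - <<'E'
from h import *
s=get_state();print(s["force"],s["moment"],s["width"])
wpoint((.5797,-.0571,.109),np.radians(-63.25))
f=cam("wrist"); im=f["pixels"][:,:,::-1]
save(f,"al_wrist.png",(170,130,330,260),5)
a=im[172:198,188:216];b=im[172:198,288:316]
o=np.hstack([cv2.resize(cv2.normalize(x,None,0,255,cv2.NORM_MINMAX),None,fx=14,fy=14,interpolation=cv2.INTER_CUBIC) for x in (a,b)])
cv2.imwrite("pics/al.png",o)
E
```

```text
0.05645414917957637 26.630727347050595
0.07376886039479234 26.750921098627543
0.07366504740911355
[ 0.58109997 -0.05852819  0.12978252] [ 0.57996305 -0.05911023  0.12978252] [ 0.58004447 -0.05791799  0.085     ] [ 0.5807333  -0.05721585  0.13268252]
need [-0.   -0.67 -1.02]
need [ 0.    0.61 -1.03]
t: 44.15
eef_pos: [0.5792, -0.0572, 0.1135]
ee_rot: [-2.534, 1.57, 2.644]
force: [-0.1, 0.3, -2.0]
width: 0.0276
[-0.05704945  0.32361813 -2.0105367 ] [-5.27401832e-02  3.64978709e-05 -6.29364789e-03] 0.027576200323415304
shift [0.0045 0.0005 0.0002] rv [-0.0008 -0.0004  0.0003] deg 0.1
```

View pics/al.png

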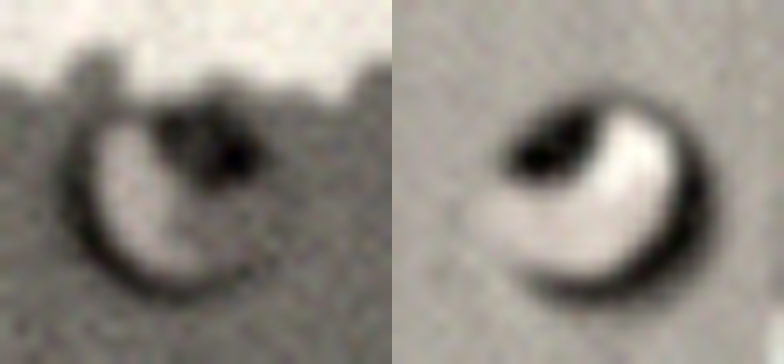

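View pics/al_wrist.png

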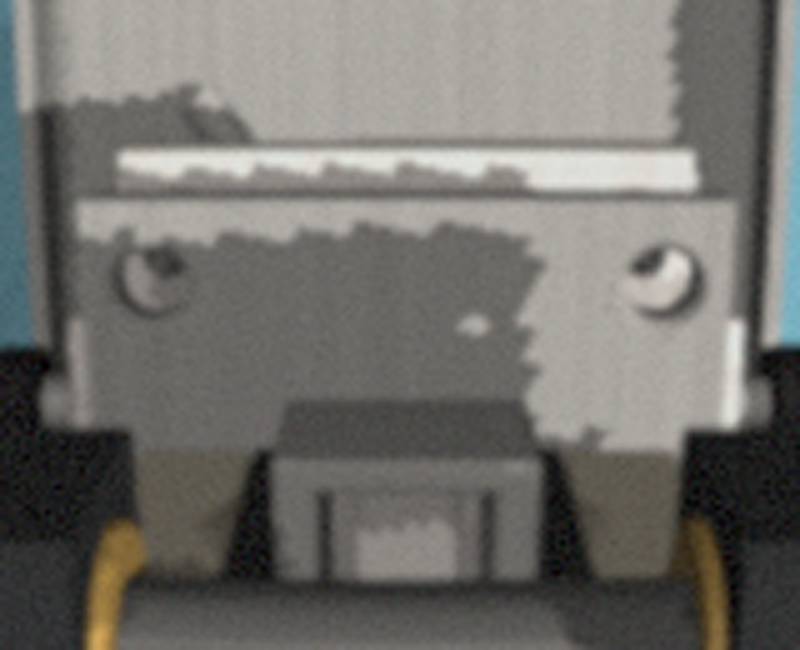

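```bash
python3 -m crank '[[0.003,0,-0.0003,0,0,0,0.2],[0.007,0,-0.0003,0,0,0,0.2],[0.011,0,-0.0003,0,0,0,0.2],[0.011,0,-0.0003,0,0,0,0.2]]'; python3 - <<'E'
from h import *
s=get_state();print(s["force"],s["moment"],s["width"])
wpoint((.5797,-.0571,.094),np.radians(-63.25))
f=cam("wrist"); im=f["pixels"][:,:,::-1]
a=im[172:198,188:216];b=im[172:198,288:316]
o=np.hstack([cv2.resize(cv2.normalize(x,None,0,255,cv2.NORM_MINMAX),None,fx=14,fy=14,interpolation=cv2.INTER_CUBIC) for x in (a,b)])
cv2.imwrite("pics/am.png",o)
E
```

```text
t: 44.7
eef_pos: [0.5793, -0.0569, 0.1028]
ee_rot: [2.505, 1.57, 1.4]
force: [-1.0, 0.1, -2.1]
width: 0.0277
[-0.96045675  0.08465709 -2.10756728] [-0.06249882  0.0473634   0.07747708] 0.02769183063741864
shift [0.0088 0.0003 0.0004] rv [-0.0007 -0.0003 -0.0002] deg 0.0
```

View pics/am.png

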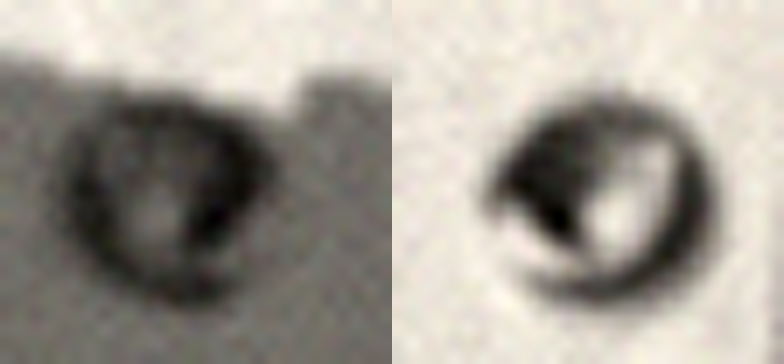

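```bash
python3 -m crank '[[0.003,0,0,0,0,0,0.2],[0.005,0,0,0,0,0,0.2],[0.007,0,0,0,0,0,0.2],[0.0085,0,0,0,0,0,0.2],[0.0085,0,0,0,0,0,0.2]]'; python3 - <<'E'
from h import *
s=get_state();print(s["eef_pos"],s["force"],s["moment"],s["width"])
E
```

```text
t: 45.38
eef_pos: [0.5795, -0.0568, 0.0947]
ee_rot: [1.637, 1.57, 0.532]
force: [0.4, -0.2, -1.7]
width: 0.0278
[ 0.57951814 -0.05678325  0.09467329] [ 0.38433362 -0.16248663 -1.73708875] [-0.11842796 -0.09310107 -0.00473328] 0.02784560112343342
```

```bash
python3 -m crank '[[0.001,0,0,0,0,0,0.2],[0.002,0,0,0,0,0,0.2],[0.002,0,0,0,0,0,0.2]]'; python3 - <<'E'
from h import *
s=get_state();print(s["eef_pos"],s["force"],s["moment"],s["width"])
E
```

```text
t: 45.75
eef_pos: [0.5798, -0.0568, 0.0939]
ee_rot: [1.304, 1.569, 0.2]
force: [-3.4, 0.6, 6.9]
width: 0.0278
[ 0.5797534  -0.05678827  0.09385133] [-3.40703997  0.57446494  6.94166398] [ 0.3129075   1.19898125 -0.06297904] 0.027791421407878346
```

Seated by force and height. Release, lift and move away, then check.

```bash
python3 -m crank '[[0.0005,0,0,0,0,0,0.2],[0,0,0,0,0,0,0.4],[0,0,0,0,0,0,0.6],[0,0,0,0,0,0,0.6],[0,0,0,0,0,0,0.6],[-0.05,0,0,0,0,0,0.6],[-0.11,0,0,0,0,0,0.6],[-0.155,0,0,0,0,0,0.6],[-0.155,0,0,0,0,0,0.6],[-0.155,0,0,0,0,0,0.6]]'; python3 - <<'E'
from h import *
s=get_state();print(s["eef_pos"],s["force"],s["width"])
f=cam("wrist"); save(f,"an_wrist.png",None,1.5);save(f,"an_crop.png",(190,85,320,230),4.5)
f=cam("scene"); save(f,"an_scene.png",(200,110,340,290),4)
E
```

```text
t: 47.0
eef_pos: [0.579, -0.0568, 0.2473]
ee_rot: [2.228, 1.57, 1.123]
force: [-0.8, 0.3, -1.8]
width: 0.0531
[ 0.57902219 -0.05678079  0.24727043] [-0.78989308  0.25156398 -1.81512473] 0.05305718517696069
```

View pics/an_crop.png

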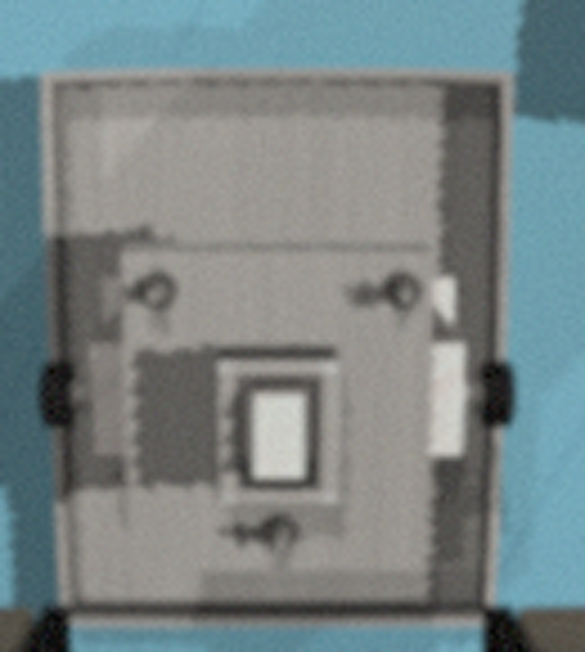

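View pics/an_scene.png

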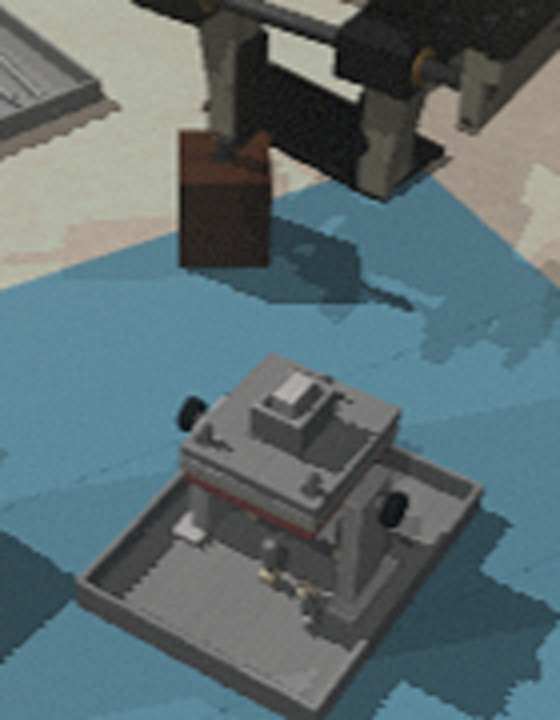

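View pics/an_wrist.png

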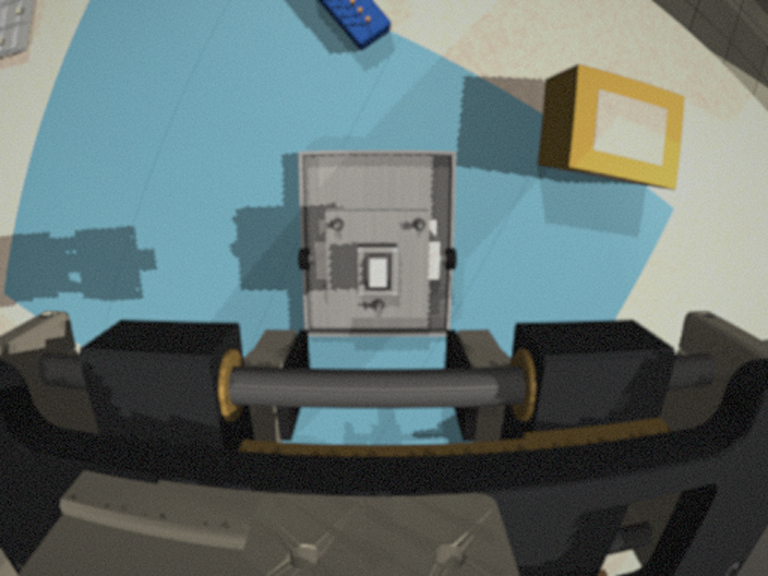

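```bash
python3 -m crank '[[-0.03,0,-0.05,0,0,0,0.6],[-0.03,0,-0.1,0,0,0,0.6],[-0.03,0,-0.15,0,0,0,0.6],[-0.03,0,-0.15,0,0,0,0.6],[-0.03,0,-0.15,0,0,0,0.6]]'; python3 - <<'E'
from h import *
f=cam("scene"); save(f,"ao_scene.png",(180,100,340,300),4); f=cam("top"); save(f,"ao_top.png",(160,80,340,280),3.5)
E
```

```text
t: 47.72
eef_pos: [0.5118, 0.0771, 0.277]
ee_rot: [-1.162, 1.57, -2.265]
force: [-0.1, -0.4, 0.1]
width: 0.0531
```

View pics/ao_scene.png

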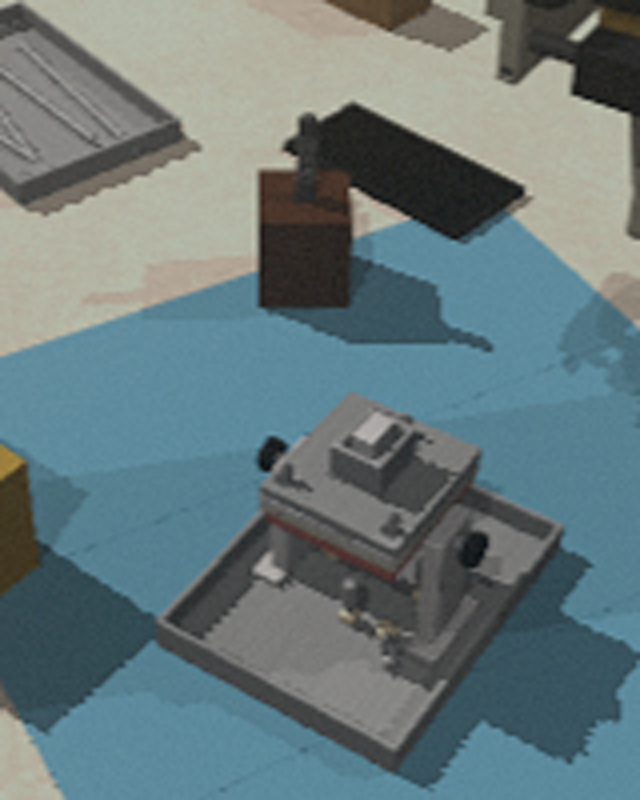

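View pics/ao_top.png

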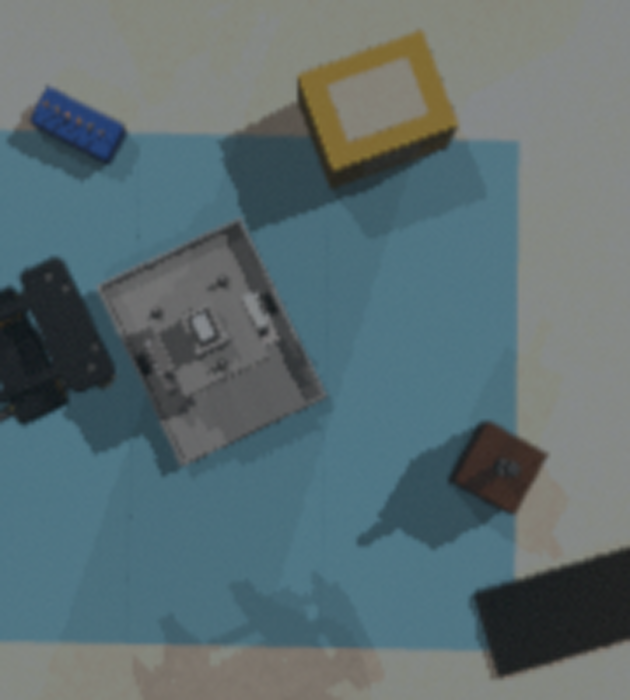

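The punch stands in its block, both plates lie flat over the studs with the tongue showing through the hub, and the carton, bur block and phone are unmoved.

```bash
python3 -c "
from station import *
print(job_done())"
```

```text
the job is handed in; nothing more can be done
None
```

The jaw is cleared and closed again, and the job was handed in at about 48 s of robot time.

- **Plates off:** I laid the hub plate and then the root-stop plate on the table beside the tray.
- **Teeth:** four were present (a, b, d, e); socket c was already empty. I drove each out with the punch, and the wrist picture after the last one showed all five sockets as open holes. I saw teeth in the tray, but the jaw hides part of it, so I could not count all four there. None showed on the table.
- **Punch:** it is back in its block, standing as before.
- **Knock:** the stop plate had been pushed about 4 cm, up against the hub plate. I measured it again before picking it up.
- **Closing:** the stop plate and then the hub plate went down over the studs. The force rose only at seated height (about 5 N and 7 N), and both plates lie flat in the last pictures.
- **Bystanders:** the carton, bur block and phone look unmoved in the last top view.

On the stop plate's way down, the camera and the measured tool position disagreed by up to about 1.5 mm. I settled it by watching the studs come through the holes.

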